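Regrip a screwdriver on the sloped rest and stand it in the tool pot

ROBOT

A 7-joint arm with a two-finger parallel gripper is mounted at the origin on a cart in front of the work surface, level with it; the furniture and walls round the work are solid. World frame = base frame: x ahead of the robot, y to its left, z up, the work surface at z = 0. Lengths are in m, angles in rad, forces in N, time in s.
With the tool pointing down it reaches from about 0.4 to 0.85 m from the base axis. Payload 10.4 kg.
Tool frame: the origin (TCP) lies midway between the tips of the shut fingers; the grasp point (between the pads) lies 19 mm behind it (grip_point_offset is the distance from the TCP to the grasp point, in m); y points along the fingers, z is the direction in which the jaws open and shut, and the axes are right-handed (so a half turn about y gives the same grasp; the last joint's range is limited). The gripper opens to 85 mm and grips with 20 to 120 N. Pads are 22 mm wide; open, the fingers measure 114 mm over their backs; the gripper's body (76 mm by 85 mm) begins 54 mm behind the grasp point. The pads swing forward as they close: fully open they stand 13 mm farther back than shut.
Start: joints at [1.326, 0.332, -0.065, 1.46, 0.022, 1.35, -0.088], TCP at [0.138, -0.61, 0.231] pointing down, gripper open.
Joint ranges: [-2.6, 2.6], [-0.5, 2.12], [-1.47, 1.34], [0.16, 2.42], [-1.27, 4.41], [0.06, 2.06], [-2.6, 2.6]. Speed limits (rad/s): [2.22, 2.22, 2.79, 2.79, 3.14, 3.14, 3.14].

INTERFACE

Orientations are given as a unit quaternion [x, y, z, w].
In Python, from workcell import * gives the robot as it stands.
- The arm moves only by the tool send_rows, never from a script. Its argument "motion" is a list of rows, each a list of 7 numbers: the opening in per cent of the stroke, from 0 (shut) to 100 (fully open), then the shift along the tool's x, y, z in m, then the turn, a rotation vector about the tool's x, y, z in rad. In form: [[claw, tx, ty, tz, ax, ay, az], ...]. A call has 1 to 10 rows; each row is the pose to reach, as a shift and turn from the pose commanded when the call began, along the tool's axes at that moment; what a row does not reach only later rows make up. A row lasts 1/12 s, in which the tool goes at most 41.7 mm and 7.16 degrees, less where a joint would pass 70% of its speed; a pose out of reach is approached as far as the arm can. A call with a gripper value outside its range is refused whole. The fingers move at their own pace and stop on an object; "squeeze" is the grip in N (left out, the last holds). Time passes only in rows, so rows that repeat a pose let the fingers close. It gives the time, the measured TCP pose, the force and the opening at its end, in the units of the state.
- get_obs(): the state, without advancing time (a new reading comes with each control period).
- camera(name): name is "side" or "top"; returns a dict with "pixels" (384x512x3 uint8, red, green, blue), "range_z" (384x512 float32, m along the optical axis (not along the pixel's ray), 0 where there is no reading), "fovy" (degrees; the focal length in pixels is half the picture's height over the tangent of half this angle, whatever the lens; pixels are square), "cx", "cy" (the principal point, pixels), "view" (4x4, takes a point from world to camera coordinates). Camera axes: x right, y down, z forward; pixel columns grow to the right and rows downward; lengths in m; the calibration is good to about 2 mm. A picture is of the moment at which its call begins.
- hand_in(): hands the job in, once; it reports no verdict.
The state is a dict: "clock": time; "joint_pos": joint angles; "joint_velocities": joint speeds; "tau": joint torques, N m; "position": TCP position; "ee_rot": TCP orientation; "ft_force": force on the tool from outside, world axes, zero at the start; "torque": the same for the moment, N m; "grip_width": opening from 0.0 (shut) to 1.0 (fully open).
Only numpy, scipy, OpenCV 4.12 (cv2) and the standard library are available. Lean on these libraries where they do the work, as an engineer would, in place of code of your own. Each camera call takes 0.05 s, during which the arm holds its last target.

TASK

Lay the screwdriver on the sloped grey rest, blade tip at the low stop and handle up the slope, and let go of it there. Then take it by the handle again at the new angle, turn it upright and lower it blade first into the round steel pot until the tip is at or close above the bottom, then let go so that it stands in the upright pot. Do not disturb the other things on the bench.

Things in the scene. Friction and masses are not known exactly. Their poses are not given: they have to be found in the camera images.
- screwdriver_handle (a point): Middle of the handle of the loose screwdriver (thick handle, thin blade; 196 mm, about 60 g). Handle: 98 mm long, 26 x 26 mm in section; this point is on its axis, 49 mm from the butt, 13 mm above the bench as it lies. The blade, 6 mm thick, starts 49 mm from here on the same axis. Own y points along the tool from tip to butt; own z is up as it lies.
- screwdriver_tip (a point): Blade tip of the screwdriver, on its axis, 147 mm from screwdriver_handle. Same axes. The centre of mass is about 5 mm from screwdriver_handle towards the tip.
- tool_rest: Fixed grey fixture on a dark base plate 180 x 70 x 8 mm, 135 mm high, that slopes up at 40 degrees towards its own horizontal +x. Origin under the middle of the plate; z up. Low end: a trough with flared cheeks takes the first 50 mm of the blade, with an end stop. High end: a saddle for the handle. The screwdriver stays where it is laid, or slides down to the stop.
- rest_tip (a point): Where the blade tip lies when it touches the end stop of the rest: on the line the screwdriver's axis takes, 34 mm above the bench, 83 mm on the -x side of the rest's origin. Same axes as the rest.
- rest_handle (a point): Where the middle of the handle comes to lie: 147 mm up the slope from rest_tip. The saddle runs along the slope from 39 mm below to 3 mm above this point; its floor is 13 mm under the handle's axis, its flared cheeks stop at that axis. Beyond it the last 46 mm of the handle hang free, with nothing beside or under them: there, about 27 mm up the slope from here, is the place to grip.
- tool_pot: Loose round steel pot, 0.7 kg, 90 mm high, 56 mm outside and 50 mm inside diameter, open at the top, on a round dark foot of 84 mm diameter. Origin at the centre of its underside on the bench, z up.
- pot_floor (a point): Centre of the inside bottom of the pot, 14 mm above its underside; the rim is 76 mm above this point. The blade may lean against the rim.
- tamper: Bystander: loose white coffee tamper, 58 mm diameter, 78 mm high. Origin at the centre of its underside.
- tape_clear: Bystander: loose roll of tape lying flat, 95 mm diameter, 48 mm high. Origin at the centre of its underside.
- sample_box: Bystander: loose brown carton, 69 x 133 mm, 60 mm high. Origin at the centre of its underside.
Things that resemble listed ones, but are neither listed nor needed, are in the scene too. Leave any black look-alike of the part that bears screwdriver_handle alone.

How it is judged:
By the outcome, as a careful person would: the job done as asked, in the order asked, and still so for the second after the job is handed in, with the robot touching nothing.
It also fails if it takes over 56 s, if anything falls off the work surface, if the arm or the gripper's body presses on something with over 40 N, if the wrist force passes 120 N, or if a joint passes its speed limit or range.

## Working session

There is one attempt and no reset: what is moved stays moved. The work goes in short steps, Python scripts to look and compute and a tool call to move; the robot and the scene stay as the last step left them, time stands still between calls to the robot, and variables do not carry over. Pictures are saved under pics/ and viewed, and the job is handed in when it is done.

Besides the shell and the picture viewer there is one more tool, called after ">>>" as name([rows], argument=value, ...), one row to a line, values as JSON. send_rows: Moves the arm, as the interface text tells. Its arguments: {"type":"object","properties":{"motion":{"type":"array"},"squeeze":{"type":"number"}},"required":["motion"]}

```bash
ls; mkdir -p pics; python3 - <<'E'
from workcell import *
import numpy as np,cv2
o=get_obs()
for k,v in o.items(): print(k,np.round(v,3))
for n in("side","top"):
    c=camera(n); np.savez(f"{n}0.npz",**c); cv2.imwrite(f"pics/{n}0.png",cv2.resize(c["pixels"][:,:,::-1],(768,576),interpolation=cv2.INTER_CUBIC))
    print(n,c["fovy"],c["cx"],c["cy"],np.round(c["view"],3).tolist())
E
```

```text
pics
clock 0.0
joint_pos [ 1.326  0.333 -0.065  1.461  0.022  1.35  -0.088]
joint_velocities [ 0.     0.     0.001 -0.001 -0.    -0.001 -0.003]
tau [-0.0000e+00 -6.2544e+01  4.9000e-02 -3.9160e+01  1.6000e-02  1.0000e-02
 -0.0000e+00]
position [ 0.137 -0.609  0.231]
ee_rot [-0.078  0.703 -0.702  0.078]
ft_force [ 0.459  0.445 -0.143]
torque [-0.026 -0.033 -0.011]
grip_width 0.996
side 44.46020228411524 259.46943124524637 189.82722670365584 [[0.921, -0.389, 0.007, -0.639], [-0.248, -0.602, -0.759, 0.103], [0.3, 0.697, -0.651, 1.663], [0.0, 0.0, 0.0, 1.0]]
top 53.68089140925923 261.4837736057426 193.82454729678733 [[0.02, -0.999, -0.028, -0.186], [-0.998, -0.018, -0.067, 0.595], [0.067, 0.03, -0.997, 1.175], [0.0, 0.0, 0.0, 1.0]]
```

View pics/side0.png

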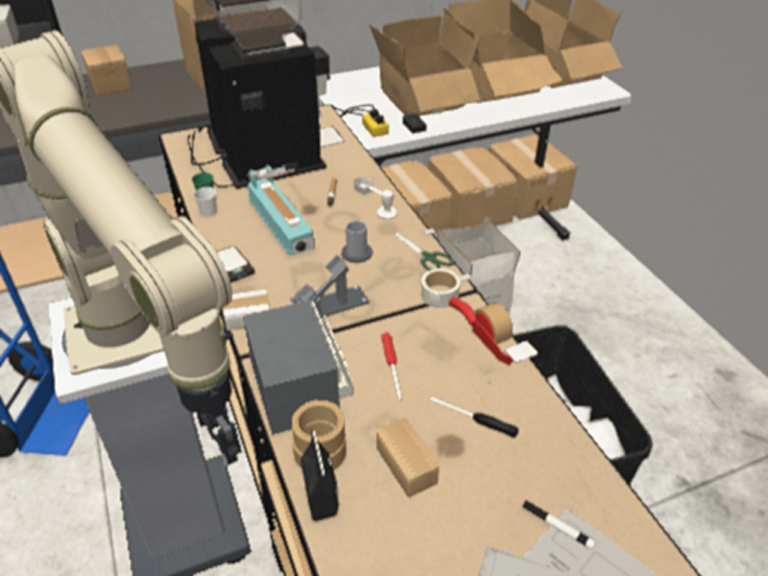

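View pics/top0.png

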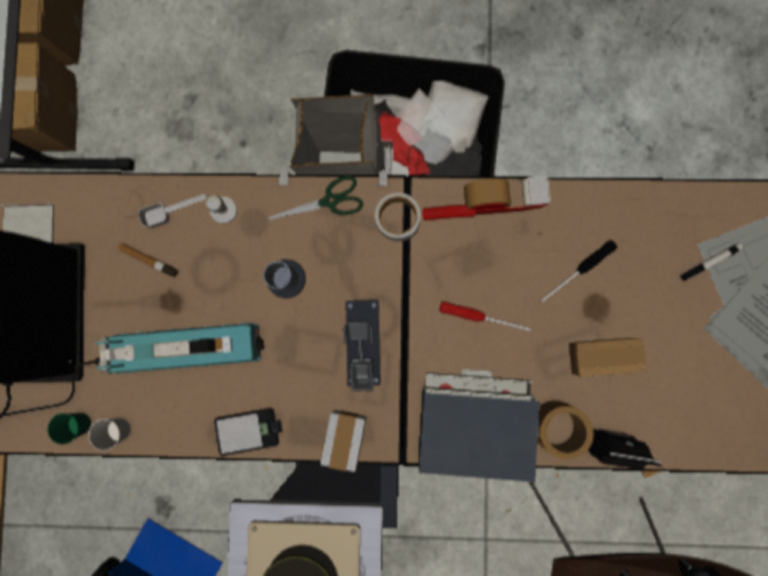

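```bash
cat > h.py <<'E'
import numpy as np,cv2
def cam(n,live=True,f=None):
    if f: return dict(np.load(f))
    from workcell import camera
    return camera(n)
def K(c):
    f=c["pixels"].shape[0]/2/np.tan(np.radians(float(c["fovy"]))/2); return f,float(c["cx"]),float(c["cy"])
def ray(c,u,v):
    f,cx,cy=K(c);V=c["view"];R=V[:3,:3];t=V[:3,3]
    o=-R.T@t; d=R.T@np.array([(u-cx)/f,(v-cy)/f,1]); return o,d
def onplane(c,u,v,z):
    o,d=ray(c,u,v); return o+d*(z-o[2])/d[2]
def proj(c,p):
    f,cx,cy=K(c);V=c["view"];q=V[:3,:3]@np.asarray(p)+V[:3,3]; return np.array([f*q[0]/q[2]+cx,f*q[1]/q[2]+cy])
def cloud(c):
    f,cx,cy=K(c);V=c["view"];z=c["range_z"];v,u=np.mgrid[:z.shape[0],:z.shape[1]]
    P=np.stack([(u-cx)/f*z,(v-cy)/f*z,z],-1)
    return (P-V[:3,3])@V[:3,:3]
def tri(c1,p1,c2,p2):
    o1,d1=ray(c1,*p1);o2,d2=ray(c2,*p2)
    d1/=np.linalg.norm(d1);d2/=np.linalg.norm(d2)
    s=np.linalg.lstsq(np.c_[d1,-d2],o2-o1,rcond=None)[0]
    a=o1+d1*s[0];b=o2+d2*s[1];return (a+b)/2,np.linalg.norm(a-b)
E
python3 - <<'E'
from h import *
s=cam(0,f="side0.npz");t=cam(0,f="top0.npz")
def crop(c,u0,v0,u1,v1,k,n): cv2.imwrite(f"pics/{n}.png",cv2.resize(c["pixels"][v0:v1,u0:u1,::-1],None,fx=k,fy=k,interpolation=cv2.INTER_CUBIC))
a=cv2.resize(s["pixels"][140:280,170:330,::-1],(640,560),interpolation=2);
cv2.imwrite("pics/c_side.png",a)
cv2.imwrite("pics/c_top.png",cv2.resize(t["pixels"][160:280,160:360,::-1],(800,480),interpolation=2))
for n,c in(("s",s),("t",t)):
    P=cloud(c)
    hsv=cv2.cvtColor(c["pixels"],cv2.COLOR_RGB2HSV)
    m=(((hsv[...,0]<8)|(hsv[...,0]>172))&(hsv[...,1]>150)&(hsv[...,2]>70)).astype(np.uint8)
    k,l,st,ce=cv2.connectedComponentsWithStats(m)
    for i in range(1,k):
        if st[i,4]>25: print(n,st[i],ce[i].round(1),np.median(P[l==i],0).round(3))
    # black bench z check
    print(np.median(P[150:160,270:280] if n=="t" else P[290:300,280:290],(0,1)))
E
```

```text
s [300 198  41  45 423] [320.1 218.3] [ 0.767 -0.365  0.046]
s [255 222   9  21 114] [258.9 232.2] [ 0.553 -0.328  0.024]
[ 0.53193694 -0.58049925  0.00226492]
t [253  75  33  42 534] [267.7  97.1] [ 1.119 -0.173 -0.648]
t [282 135  80  12 430] [310.9 140.2] [ 0.766 -0.315  0.05 ]
t [293 201  30  13 214] [307.4 207.5] [ 0.558 -0.318  0.024]
[ 0.72168112 -0.21297356  0.01532382]
```

View pics/c_side.png

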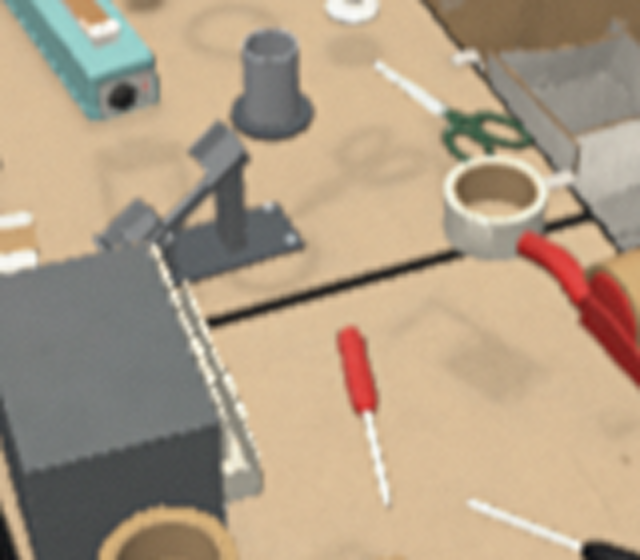

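View pics/c_top.png

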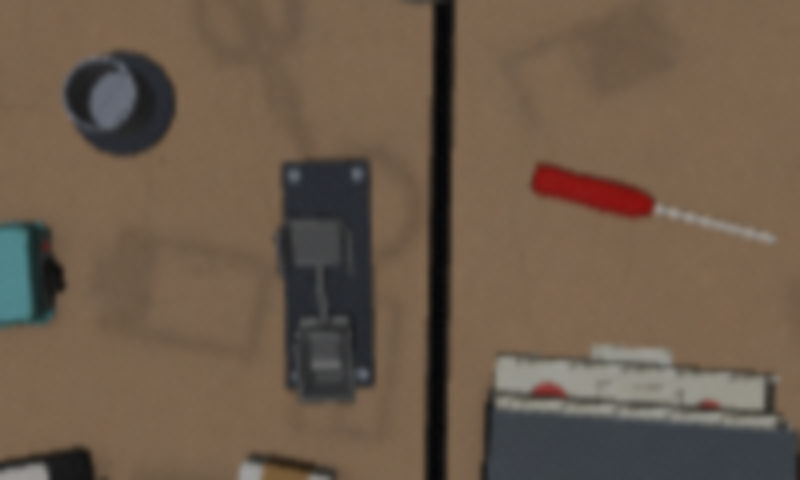

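```bash
python3 - <<'E'
from h import *
s=cam(0,f="side0.npz");t=cam(0,f="top0.npz")
P=cloud(t);Q=cloud(s)
for u,v in((290,180),(330,150),(290,235),(200,200),(250,170),(350,215)): 
    p=np.median(P[v-2:v+3,u-2:u+3],(0,1)); print("top bench",(u,v),p.round(4))
    us=proj(s,p).round().astype(int); print("   side",us,np.median(Q[us[1]-2:us[1]+3,us[0]-2:us[0]+3],(0,1)).round(4))
# red handle + white blade
for n,c,(u0,v0,u1,v1) in(("s",s,(245,215,275,275)),("t",t,(285,195,365,225))):
    im=c["pixels"][v0:v1,u0:u1];hsv=cv2.cvtColor(im,cv2.COLOR_RGB2HSV).astype(int)
    red=((hsv[...,0]<10)|(hsv[...,0]>170))&(hsv[...,1]>140)
    bl=(hsv[...,1]<60)&(hsv[...,2]>110) if n=="s" else (hsv[...,1]<70)&(hsv[...,2]>105)
    for nm,m in(("red",red),("blade",bl)):
        v,u=np.nonzero(m);p=np.c_[u+u0,v+v0].astype(float)
        ctr=p.mean(0);w=np.linalg.svd(p-ctr,full_matrices=False)[2][0];k=(p-ctr)@w
        print(n,nm,len(p),"ctr",ctr.round(2),"ends",(ctr+w*(k.min()-.5)).round(1),(ctr+w*(k.max()+.5)).round(1))
E
```

```text
top bench (290, 180) [ 0.6454 -0.2639  0.0008]
   side [276 218] [ 0.6462 -0.2612 -0.0015]
top bench (330, 150) [ 0.7441 -0.3901  0.0016]
   side [317 234] [ 7.444e-01 -3.882e-01  5.000e-04]
top bench (290, 235) [ 0.4708 -0.2665  0.0005]
   side [230 232] [ 0.4711 -0.2649  0.0009]
top bench (200, 200) [0.5763 0.0222 0.001 ]
   side [230 176] [ 0.5294 -0.1116  0.1175]
top bench (250, 170) [ 0.6754 -0.1355  0.0008]
   side [269 194] [ 6.755e-01 -1.347e-01  2.000e-04]
top bench (350, 215) [ 0.5375 -0.4534  0.0019]
   side [270 265] [ 5.382e-01 -4.523e-01  3.000e-04]
s red 118 ctr [258.85 232.1 ] ends [256.4 221.4] [261.2 242.2]
s blade 71 ctr [263.94 254.54] ends [261.3 242.4] [266.6 266.6]
t red 225 ctr [307.22 207.51] ends [292.3 203.7] [322.9 211.5]
t blade 110 ctr [342.01 213.17] ends [367.4 204.8] [325.3 218.6]
```

```bash
python3 - <<'E'
from h import *
s=cam(0,f="side0.npz");t=cam(0,f="top0.npz")
for nm,ps,pt in(("hctr",(258.85,232.1),(307.5,207.55)),("butt",(256.4,221.4),(292.3,203.7)),("ferr",(261.2,242.2),(322.9,211.5)),("tip",(266.6,266.6),(353.7,219.7))):
    p,g=tri(s,ps,t,pt); print(nm,p.round(4),"gap",g.round(4),"planes13: ",onplane(s,*ps,.013)[:2].round(4),onplane(t,*pt,.013)[:2].round(4))
# rest & pot heights: point clouds
P=cloud(t);Q=cloud(s)
A=np.r_[P.reshape(-1,3),]; 
def reg(A,x0,x1,y0,y1,z0,z1):
    return A[(A[:,0]>x0)&(A[:,0]<x1)&(A[:,1]>y0)&(A[:,1]<y1)&(A[:,2]>z0)&(A[:,2]<z1)]
S=Q.reshape(-1,3)
for nm,A in(("top",P.reshape(-1,3)),("side",S)):
    r=reg(A,.38,.70,-.20,-.03,.02,.2); print(nm,"rest pts",len(r),r.min(0).round(3),r.max(0).round(3))
    for lo,hi in((.02,.05),(.05,.08),(.08,.11),(.11,.16)):
        q=r[(r[:,2]>lo)&(r[:,2]<hi)]
        if len(q): print("  ",lo,len(q),q.mean(0).round(3),q.min(0).round(3),q.max(0).round(3))
    r=reg(A,.55,.8,-.03,.15,.02,.13); print(nm,"pot",len(r))
    q=r[r[:,2]>.083]
    if len(q): print("  rim",len(q),q.mean(0).round(4),q.min(0).round(3),q.max(0).round(3), cv2.minEnclosingCircle(q[:,:2].astype(np.float32)))
    q=r[(r[:,2]>.02)]
# plate of rest: dark pixels in top
hsv=cv2.cvtColor(t["pixels"],cv2.COLOR_RGB2HSV)
sub=hsv[195:262,225:258]; m=((sub[...,2]<105)&(sub[...,1]<110)).astype(np.uint8)
m=cv2.morphologyEx(m,cv2.MORPH_CLOSE,np.ones((5,5)))
cs,_=cv2.findContours(m,0,1);c=max(cs,key=cv2.contourArea);print(cv2.boundingRect(c))
r=cv2.minAreaRect(c);b=cv2.boxPoints(r)+[225,195];print(r,[ (x.round(1).tolist(),onplane(t,*x,.008).round(4).tolist()) for x in b])
E
```

```text
hctr [ 0.5571 -0.3187  0.0164] gap 0.0019 planes13:  [ 0.5575 -0.3154] [ 0.5582 -0.3194]
butt [ 0.5681 -0.2709  0.0198] gap 0.0021 planes13:  [ 0.5698 -0.2642] [ 0.5693 -0.2716]
ferr [ 0.5456 -0.3665  0.0184] gap 0.0022 planes13:  [ 0.5466 -0.3615] [ 0.5467 -0.3675]
tip [ 0.5224 -0.4635  0.0113] gap 0.0013 planes13:  [ 0.5212 -0.4647] [ 0.523  -0.4634]
top rest pts 588 [ 0.396 -0.14   0.022] [ 0.536 -0.085  0.131]
   0.02 150 [ 0.418 -0.117  0.042] [ 0.396 -0.138  0.022] [ 0.466 -0.095  0.05 ]
   0.05 193 [ 0.443 -0.116  0.062] [ 0.409 -0.139  0.05 ] [ 0.497 -0.093  0.08 ]
   0.08 100 [ 0.505 -0.112  0.101] [ 0.486 -0.14   0.082] [ 0.521 -0.085  0.11 ]
   0.11 145 [ 0.52  -0.111  0.118] [ 0.497 -0.14   0.11 ] [ 0.536 -0.085  0.131]
top pot 241
  rim 72 [0.6236 0.0539 0.0897] [0.595 0.025 0.083] [0.649 0.081 0.096] ((0.6233868598937988, 0.05328356847167015), 0.028316635638475418)
side rest pts 492 [ 0.391 -0.145  0.021] [ 0.533 -0.082  0.136]
   0.02 117 [ 0.461 -0.119  0.039] [ 0.391 -0.14   0.021] [ 0.527 -0.096  0.05 ]
   0.05 187 [ 0.462 -0.117  0.062] [ 0.408 -0.145  0.05 ] [ 0.526 -0.093  0.079]
   0.08 95 [ 0.506 -0.115  0.098] [ 0.479 -0.141  0.08 ] [ 0.524 -0.083  0.11 ]
   0.11 93 [ 0.516 -0.109  0.118] [ 0.493 -0.144  0.11 ] [ 0.533 -0.082  0.136]
side pot 295
  rim 71 [0.6195 0.0518 0.0879] [0.591 0.024 0.083] [0.647 0.085 0.097] ((0.618861973285675, 0.05538566783070564), 0.03186008706688881)
(3, 3, 26, 64)
((15.5, 34.5), (63.0, 25.0), 90.0) [([228.0, 198.0], [0.5839, -0.0681, 0.008]), ([253.0, 198.0], [0.5853, -0.1475, 0.008]), ([253.0, 261.0], [0.3878, -0.1517, 0.008]), ([228.0, 261.0], [0.386, -0.0732, 0.008])]
```

```bash
python3 - <<'E'
from h import *
s=cam(0,f="side0.npz");t=cam(0,f="top0.npz")
cv2.imwrite("pics/rt.png",cv2.resize(t["pixels"][190:270,215:265,::-1],None,fx=9,fy=7.4,interpolation=2)[:600])
cv2.imwrite("pics/rt.png",cv2.resize(t["pixels"][194:268,215:265,::-1],(400,592),interpolation=2))
cv2.imwrite("pics/rs.png",cv2.resize(s["pixels"][165:215,190:255,::-1],(780,600),interpolation=2))
E
```

```text
(no output)
```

View pics/rt.png

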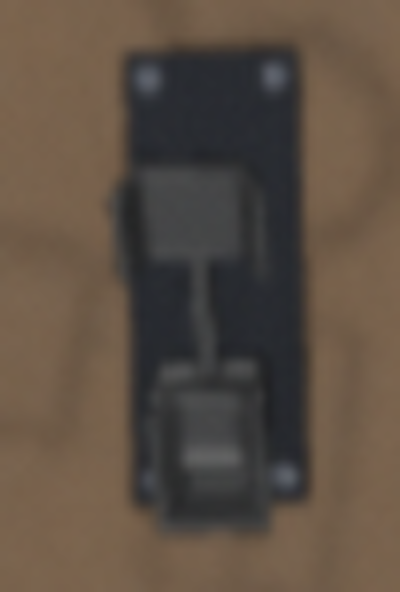

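View pics/rs.png

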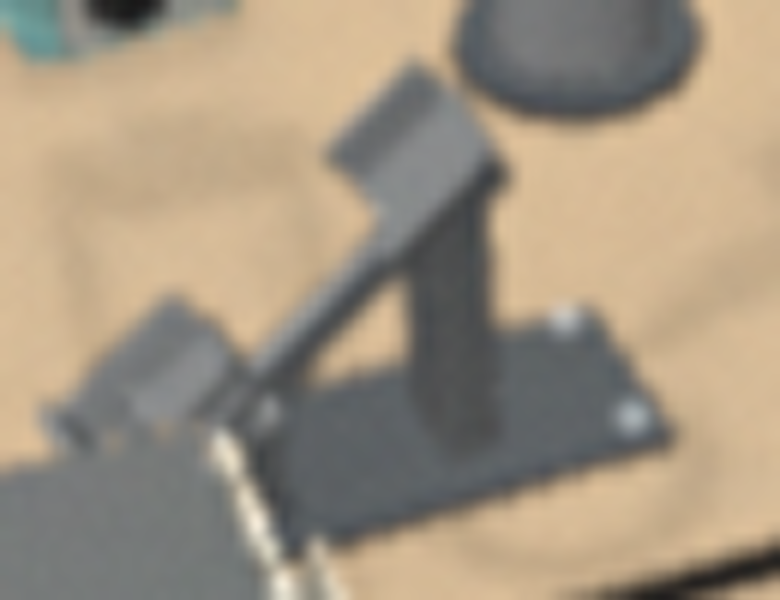

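```bash
python3 - <<'E'
from h import *
s=cam(0,f="side0.npz");t=cam(0,f="top0.npz")
T=lambda p:((p[0]+.5)/8-.5+215,(p[1]+.5)/8-.5+194)
S=lambda p:((p[0]+.5)/12-.5+190,(p[1]+.5)/12-.5+165)
pts={}
for nm,a,b in(("FL",(147,79),(567,319)),("FR",(274,76),(631,418)),("NR",(285,476),(265,411))):
    p,g=tri(t,T(a),s,S(b));print(nm,p.round(4),g.round(4),onplane(t,*T(a),.009)[:2].round(4),onplane(s,*S(b),.009)[:2].round(4));pts[nm]=(onplane(t,*T(a),.009)+onplane(s,*S(b),.009))/2
    pts[nm+"t"]=onplane(t,*T(a),.009)
for k in("","t"):
    d=pts["FR"+k]-pts["NR"+k];w=pts["FL"+k]-pts["FR"+k]
    c=(pts["FL"+k]+pts["NR"+k])/2
    print("len",np.linalg.norm(d),"wid",np.linalg.norm(w),"yaw",np.degrees(np.arctan2(d[1],d[0])),np.degrees(np.arctan2(w[1],w[0]))-90,"ctr",c.round(4))
for a in((128,52),(296,48),(308,500),(134,505)): print(onplane(t,*T(a),.008).round(4))
# pot: foot & rim circle
hsv=cv2.cvtColor(t["pixels"],cv2.COLOR_RGB2HSV);sub=t["pixels"][165:205,170:210].astype(int)
m=((sub[...,0]<100)&(sub[...,0]-sub[...,2]<12)).astype(np.uint8);cs,_=cv2.findContours(m,0,1);c=max(cs,key=cv2.contourArea)
c=cv2.convexHull(c)
w=np.array([onplane(t,x+170,y+165,.0)[:2] for x,y in c[:,0]]);print("pot foot hull",w.min(0),w.max(0))
E
```

```text
FL [ 0.5659 -0.0842  0.0104] 0.0018 [ 0.5669 -0.0843] [ 0.5656 -0.0823]
FR [ 0.568  -0.1343  0.0095] 0.002 [ 0.569  -0.1346] [ 0.5673 -0.1334]
NR [ 0.4317 -0.1512  0.0738] 0.029 [ 0.4123 -0.1424] [ 0.4643 -0.0874]
len 0.13119954697125508 wid 0.05073517348914352 yaw -8.381771722387514 2.105237693813379 ctr [ 0.5023 -0.0991  0.009 ]
len 0.15686436438867088 wid 0.05033048421153496 yaw 2.8372545550168793 2.4144203875844994 ctr [ 0.4896 -0.1133  0.009 ]
[ 0.5775 -0.0764  0.008 ]
[ 0.5803 -0.143   0.008 ]
[ 0.4031 -0.1515  0.008 ]
[ 0.3996 -0.0832  0.008 ]
pot foot hull [0.58202399 0.0171742 ] [0.66265148 0.10207828]
```

```bash
cat >> h.py <<'E'
from scipy.spatial.transform import Rotation as Ro
# measured
MID=np.array([.5572,-.3185,.013]); HEAD=np.radians(76.6)
RC=np.array([.4893,-.1130,0]); RY=np.radians(2.6)
POT=np.array([.6220,.0540,0])
def axis(head,el): return np.array([np.cos(el)*np.cos(head),np.cos(el)*np.sin(head),np.sin(el)])
def orient(u,head,alpha,sgn):
    # alpha deg between tool approach and -u, in vertical plane of 'head'
    a=np.radians(alpha); el=np.arctan2(u[2],np.hypot(u[0],u[1]))
    n=np.array([np.sin(el)*np.cos(head),np.sin(el)*np.sin(head),-np.cos(el)])
    d=-u*np.cos(a)+n*np.sin(a); z=sgn*np.cross(u,n); x=np.cross(d,z)
    return np.c_[x,d,z]
def cmd(p,R,verbose=True):
    from workcell import get_obs
    o=get_obs(); R0=Ro.from_quat(o["ee_rot"]); 
    t=R0.as_matrix().T@(np.asarray(p)-o["position"]); w=(R0.inv()*Ro.from_matrix(R)).as_rotvec()
    print("shift",t.round(4).tolist(),"turn",w.round(4).tolist(),"deg",np.degrees(np.linalg.norm(w)).round(1),"dist",np.linalg.norm(t).round(3))
    return t,w
def st():
    from workcell import get_obs
    o=get_obs();R=Ro.from_quat(o["ee_rot"]).as_matrix()
    print("t",round(o["clock"],2),"q",o["joint_pos"].__array__().round(3) if hasattr(o["joint_pos"],"__array__") else np.round(o["joint_pos"],3),"p",np.round(o["position"],4),"F",np.round(o["ft_force"],1),"w",round(float(o["grip_width"]),3)); print("x",R[:,0].round(3),"y",R[:,1].round(3),"z",R[:,2].round(3))
E
python3 - <<'E'
from h import *
st()
t=cam(0,f="top0.npz");P=cloud(t)
A=P.reshape(-1,3);m=(A[:,0]>.2)&(A[:,0]<.75)&(A[:,1]<-.15)&(A[:,1]>-.75)&(A[:,2]>.03)
A=A[m]
for y in np.arange(-.7,-.14,.06):
    for x in np.arange(.2,.75,.06):
        b=A[(abs(A[:,0]-x)<.03)&(abs(A[:,1]-y)<.03)]
        if len(b)>5: print(x.round(2),y.round(2),b[:,2].max().round(3),end=" | ")
print()
u=axis(HEAD,0)
for s in(1,-1):
    R=orient(u,HEAD,65,s); print(s,R[:,2].round(2)); cmd([.58,-.28,.2],R)
E
```

```text
t 0.1 q [ 1.326  0.333 -0.065  1.461  0.022  1.35  -0.089] p [ 0.1374 -0.6094  0.2306] F [-0.4 -0.3  0.3] w 0.998
x [-0.976 -0.22   0.   ] y [-0.     0.001 -1.   ] z [ 0.22  -0.976 -0.001]
0.44 -0.7 0.065 | 0.5 -0.7 0.067 | 0.26 -0.64 0.166 | 0.32 -0.64 0.169 | 0.44 -0.64 0.07 | 0.5 -0.64 0.067 | 0.26 -0.58 0.128 | 0.32 -0.58 0.168 | 0.38 -0.58 0.102 | 0.44 -0.58 0.067 | 0.5 -0.58 0.067 | 0.26 -0.52 0.102 | 0.32 -0.52 0.104 | 0.38 -0.52 0.103 | 0.44 -0.52 0.066 | 0.5 -0.52 0.065 | 0.26 -0.46 0.158 | 0.32 -0.46 0.158 | 0.38 -0.46 0.159 | 0.44 -0.46 0.1 | 0.26 -0.4 0.159 | 0.32 -0.4 0.159 | 0.38 -0.4 0.159 | 0.44 -0.4 0.116 | 0.26 -0.34 0.16 | 0.32 -0.34 0.159 | 0.38 -0.34 0.159 | 0.44 -0.34 0.12 | 0.26 -0.28 0.158 | 0.32 -0.28 0.158 | 0.38 -0.28 0.159 | 0.44 -0.28 0.152 | 0.26 -0.22 0.158 | 0.32 -0.22 0.158 | 0.38 -0.22 0.158 | 0.44 -0.22 0.146 | 0.5 -0.22 1.206 | 0.74 -0.22 0.054 | 0.68 -0.16 0.053 | 0.74 -0.16 0.055 | 
1 [-0.97  0.23  0.  ]
shift [-0.5042, 0.0309, -0.2239] turn [0.4417, 1.9891, 0.2763] deg 117.8 dist 0.553
-1 [ 0.97 -0.23 -0.  ]
shift [-0.5042, 0.0309, -0.2239] turn [0.2443, -1.0964, -0.3905] deg 68.1 dist 0.553
```

```bash
python3 - <<'E'
from h import *
u=axis(HEAD,0);R=orient(u,HEAD,65,-1);d=R[:,1]
T=MID+.028*u+d*.0088;print(T,d)
cmd(T-.25*d,R)
E
```

```text
[ 0.56282706 -0.29488007  0.00502449] [-0.0979409  -0.41111285 -0.90630779]
shift [-0.5307, -0.0006, -0.3081] turn [0.2443, -1.0964, -0.3905] deg 68.1 dist 0.614
```

>>> send_rows([
  [80,-0.531,0,-0.308,0.244,-1.096,-0.39],
  [80,-0.531,0,-0.308,0.244,-1.096,-0.39],
  [80,-0.531,0,-0.308,0.244,-1.096,-0.39],
  [80,-0.531,0,-0.308,0.244,-1.096,-0.39],
  [80,-0.531,0,-0.308,0.244,-1.096,-0.39],
  [80,-0.531,0,-0.308,0.244,-1.096,-0.39],
  [80,-0.531,0,-0.308,0.244,-1.096,-0.39],
  [80,-0.531,0,-0.308,0.244,-1.096,-0.39],
  [80,-0.531,0,-0.308,0.244,-1.096,-0.39],
  [80,-0.531,0,-0.308,0.244,-1.096,-0.39],
])

```text
clock: 0.93
position: [0.4443, -0.324, 0.2313]
ee_rot: [0.55, -0.444, 0.636, -0.309]
ft_force: [0.3, -0.6, 0.5]
grip_width: 0.8
```

```bash
python3 - <<'E'
from h import *
st()
u=axis(HEAD,0);R=orient(u,HEAD,65,-1);d=R[:,1]
T=MID+.028*u+d*.0088
cmd(T-.25*d,R);cmd(T-.06*d,R)
E
```

```text
t 0.93 q [ 0.749  0.138 -0.511  1.782  0.532  1.276 -0.152] p [ 0.4443 -0.324   0.2313] F [ 0.3 -0.6  0.5] w 0.8
x [-0.203 -0.882  0.426] y [-0.096 -0.415 -0.905] z [ 0.974 -0.224 -0.   ]
shift [-0.1452, -0.0686, 0.1097] turn [-0.0029, 0.0069, 0.0033] deg 0.5 dist 0.194
shift [-0.1458, 0.1214, 0.1092] turn [-0.0029, 0.0069, 0.0033] deg 0.5 dist 0.219
```

>>> send_rows([
  [80,-0.145,-0.068,0.109,0,0.007,0],
  [80,-0.145,-0.068,0.109,0,0.007,0],
  [80,-0.145,-0.068,0.109,0,0.007,0],
  [80,-0.145,-0.068,0.109,0,0.007,0],
  [80,-0.145,-0.068,0.109,0,0.007,0],
  [80,-0.145,-0.068,0.109,0,0.007,0],
  [80,-0.145,-0.068,0.109,0,0.007,0],
])

```text
clock: 1.52
position: [0.5871, -0.1942, 0.2305]
ee_rot: [0.546, -0.448, 0.638, -0.307]
ft_force: [-0.3, -0.1, -0.5]
grip_width: 0.797
```

```bash
python3 - <<'E'
from h import *
st()
u=axis(HEAD,0);R=orient(u,HEAD,65,-1);d=R[:,1]
T=MID+.028*u+d*.0088
cmd(T-.25*d,R);cmd(T-.06*d,R)
c=cam("top");s=cam("side")
cv2.imwrite("pics/t1.png",np.hstack([cv2.resize(x["pixels"][...,::-1],(400,300)) for x in(c,s)]))
E
```

```text
t 1.52 q [ 0.466  0.408 -0.592  1.487  0.635  1.494 -0.453] p [ 0.5871 -0.1942  0.2305] F [-0.3 -0.1 -0.5] w 0.797
x [-0.214 -0.881  0.422] y [-0.098 -0.411 -0.907] z [ 0.972 -0.235  0.002]
shift [-0.0014, -0.0019, -0.0003] turn [-0.0003, -0.0043, -0.0005] deg 0.2 dist 0.002
shift [-0.0013, 0.1881, -0.0003] turn [-0.0003, -0.0043, -0.0005] deg 0.2 dist 0.188
```

View pics/t1.png

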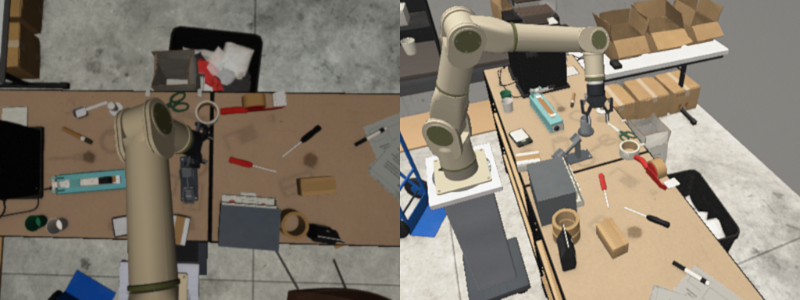

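The pictures show the arm above the bench, with the red driver free at top-view (250,162)/400-scale. The black look-alike at (300,140) is untouched. I am descending along the tool axis.

>>> send_rows([
  [80,-0.001,0.19,0,0,-0.004,0],
  [80,-0.001,0.19,0,0,-0.004,0],
  [80,-0.001,0.19,0,0,-0.004,0],
  [80,-0.001,0.19,0,0,-0.004,0],
  [80,-0.001,0.19,0,0,-0.004,0],
  [80,-0.001,0.19,0,0,-0.004,0],
  [80,-0.001,0.19,0,0,-0.004,0],
])

```text
clock: 2.2
position: [0.5666, -0.2747, 0.0591]
ee_rot: [0.547, -0.448, 0.638, -0.306]
ft_force: [0.7, 0.7, 0.5]
grip_width: 0.802
```

```bash
python3 - <<'E'
from h import *
st()
u=axis(HEAD,0);R=orient(u,HEAD,65,-1);d=R[:,1]
T=MID+.028*u+d*.0088
cmd(T,R)
s=cam("side");c=cam("top")
cv2.imwrite("pics/s2.png",np.hstack([cv2.resize(s["pixels"][190:290,210:310,::-1],(400,400),interpolation=2),cv2.resize(c["pixels"][150:250,260:360,::-1],(400,400),interpolation=2)]))
E
```

```text
t 2.2 q [ 0.543  0.555 -0.511  1.666  0.761  1.183 -0.524] p [ 0.5666 -0.2747  0.0591] F [0.7 0.7 0.5] w 0.802
x [-0.215 -0.88   0.424] y [-0.1   -0.412 -0.906] z [ 0.971 -0.237  0.001]
shift [-0.0044, 0.0577, 0.0011] turn [0.0019, -0.0054, 0.0012] deg 0.3 dist 0.058
```

View pics/s2.png

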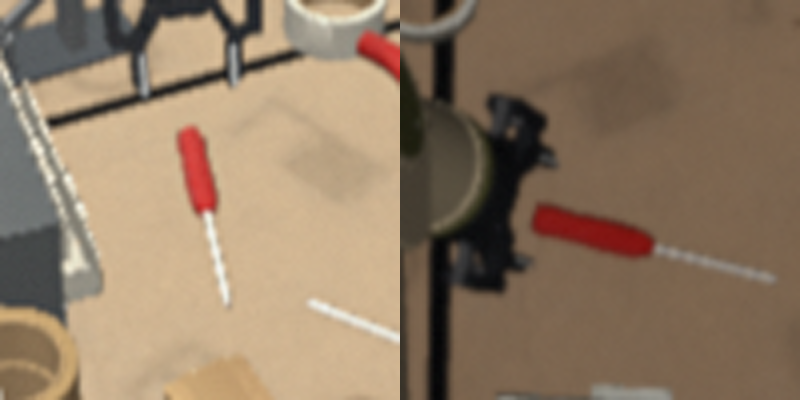

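The jaws (side crop, pads at (145,90) and (233,75)) straddle the handle axis with the butt at (188,130), so they are aligned.

>>> send_rows([
  [80,-0.004,0.029,0.001,0,-0.005,0],
  [80,-0.004,0.058,0.001,0,-0.005,0],
  [80,-0.004,0.058,0.001,0,-0.005,0],
  [80,-0.004,0.058,0.001,0,-0.005,0],
  [80,-0.004,0.058,0.001,0,-0.005,0],
], squeeze=40)

```text
clock: 2.72
position: [0.566, -0.293, 0.0074]
ee_rot: [0.548, -0.446, 0.637, -0.309]
ft_force: [-0.1, 0.2, -0.0]
grip_width: 0.806
```

```bash
python3 - <<'E'
from h import *
st()
u=axis(HEAD,0);R=orient(u,HEAD,65,-1);d=R[:,1]
T=MID+.028*u+d*.0088
cmd(T,R)
E
```

```text
t 2.72 q [ 0.547  0.625 -0.48   1.683  0.818  1.101 -0.555] p [ 0.566  -0.293   0.0074] F [-0.1  0.2 -0. ] w 0.806
x [-0.209 -0.882  0.423] y [-0.094 -0.412 -0.906] z [ 0.973 -0.229  0.003]
shift [0.0013, 0.0032, -0.0026] turn [-0.0038, 0.0009, 0.0002] deg 0.2 dist 0.004
```

>>> send_rows([
  [60,0,0.002,-0.002,0,0,0],
  [30,0,0.002,-0.002,0,0,0],
  [10,0,0.002,-0.002,0,0,0],
  [10,0,0.002,-0.002,0,0,0],
  [10,0,0.002,-0.002,0,0,0],
  [10,0,0.002,-0.002,0,0,0],
  [10,0,0.002,-0.002,0,0,0],
  [10,0,0.002,-0.002,0,0,0],
], squeeze=50)

```text
clock: 3.38
position: [0.5628, -0.294, 0.0041]
ee_rot: [0.548, -0.446, 0.637, -0.308]
ft_force: [-1.0, 1.7, 6.2]
grip_width: 0.293
```

```bash
python3 - <<'E'
from h import *
st()
E
```

```text
t 3.38 q [ 0.549  0.626 -0.478  1.69   0.821  1.095 -0.558] p [ 0.5628 -0.294   0.0041] F [-1.   1.7  6.2] w 0.293
x [-0.209 -0.882  0.423] y [-0.096 -0.412 -0.906] z [ 0.973 -0.23   0.001]
```

Opening 0.293 × 85 ≈ 25 mm means the handle is held. Lifting.

>>> send_rows([
  [10,0.04,-0.09,0,0,0,0],
  [10,0.06,-0.13,0,0,0,0],
  [10,0.08,-0.17,0,0,0,0],
  [10,0.1,-0.21,0,0,0,0],
  [10,0.125,-0.27,0,0,0,0],
  [10,0.125,-0.27,0,0,0,0],
  [10,0.125,-0.27,0,0,0,0],
  [10,0.125,-0.27,0,0,0,0],
  [10,0.125,-0.27,0,0,0,0],
])

```text
clock: 4.13
position: [0.5635, -0.2932, 0.3046]
ee_rot: [0.547, -0.445, 0.639, -0.309]
ft_force: [0.5, 0.0, -1.1]
grip_width: 0.301
```

```bash
python3 - <<'E'
from h import *
st()
s=cam("side");c=cam("top");np.savez("s3.npz",**s);np.savez("t3.npz",**c)
cv2.imwrite("pics/s3.png",np.hstack([cv2.resize(x["pixels"][...,::-1],(400,300),interpolation=2) for x in(s,c)]))
u=axis(RY,np.radians(40));R=orient(u,RY,65,-1);d=R[:,1]
G=RC+np.array([-.083*np.cos(RY),-.083*np.sin(RY),.034])+u*.175
print(G,d); T=G+d*.0095
cmd(T+[0,0,.17],R)
E
```

```text
t 4.13 q [ 0.608  0.342 -0.562  1.405  0.612  1.528 -0.221] p [ 0.5635 -0.2932  0.3046] F [ 0.5  0.  -1.1] w 0.301
x [-0.211 -0.881  0.424] y [-0.092 -0.413 -0.906] z [ 0.973 -0.23   0.006]
[ 0.54030522 -0.11068387  0.14648783] [ 0.25855261  0.01174081 -0.96592583]
shift [-0.1539, -0.0799, -0.0609] turn [-0.1147, 1.3115, 0.5973] deg 82.8 dist 0.184
```

View pics/s3.png

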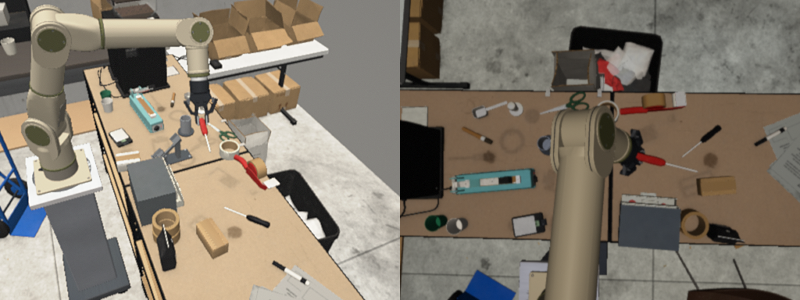

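The red driver hangs in the gripper (side (207,132)/400-scale) and everything else is in place. Turning toward the rest, high up.

>>> send_rows([
  [10,-0.154,-0.08,-0.061,-0.115,1.312,0.597],
  [10,-0.154,-0.08,-0.061,-0.115,1.312,0.597],
  [10,-0.154,-0.08,-0.061,-0.115,1.312,0.597],
  [10,-0.154,-0.08,-0.061,-0.115,1.312,0.597],
  [10,-0.154,-0.08,-0.061,-0.115,1.312,0.597],
  [10,-0.154,-0.08,-0.061,-0.115,1.312,0.597],
  [10,-0.154,-0.08,-0.061,-0.115,1.312,0.597],
  [10,-0.154,-0.08,-0.061,-0.115,1.312,0.597],
  [10,-0.154,-0.08,-0.061,-0.115,1.312,0.597],
  [10,-0.154,-0.08,-0.061,-0.115,1.312,0.597],
])

```text
clock: 5.07
position: [0.5422, -0.111, 0.3059]
ee_rot: [0.011, -0.689, 0.711, -0.139]
ft_force: [-0.8, -0.3, -0.2]
grip_width: 0.29
```

>>> send_rows([
  [10,0,0,0,0,0,0],
  [10,0,0,0,0,0,0],
])

```text
clock: 5.23
position: [0.5418, -0.1112, 0.3066]
ee_rot: [0.015, -0.687, 0.712, -0.14]
ft_force: [-0.6, 0.1, -1.4]
grip_width: 0.291
```

```bash
python3 - <<'E'
from h import *
st()
u=axis(RY,np.radians(40));R=orient(u,RY,65,-1);d=R[:,1]
G=RC+np.array([-.083*np.cos(RY),-.083*np.sin(RY),.034])+u*.175
T=G+d*.0095
cmd(T+[0,0,.17],R)
E
```

```text
t 5.23 q [ 0.661  0.038 -0.546  1.665  0.015  1.263 -1.236] p [ 0.5418 -0.1112  0.3066] F [-0.6  0.1 -1.4] w 0.291
x [-0.96  -0.221 -0.171] y [ 0.179 -0.016 -0.984] z [ 0.215 -0.975  0.055]
shift [-0.0012, -0.0005, -0.0004] turn [-0.0163, 0.1791, 0.0843] deg 11.4 dist 0.001
```

>>> send_rows([
  [10,-0.001,0,0,-0.016,0.179,0.084],
  [10,-0.001,0,0,-0.016,0.179,0.084],
  [10,-0.001,0,0,-0.016,0.179,0.084],
  [10,-0.001,0,0,-0.016,0.179,0.084],
  [10,-0.001,0,0,-0.016,0.179,0.084],
])

```text
clock: 5.65
position: [0.544, -0.1098, 0.3076]
ee_rot: [0.075, 0.703, -0.699, 0.11]
ft_force: [0.6, -0.0, -1.2]
grip_width: 0.289
```

```bash
python3 - <<'E'
from h import *
st()
s=cam("side");c=cam("top");np.savez("s4.npz",**s);np.savez("t4.npz",**c)
cv2.imwrite("pics/s4.png",np.hstack([cv2.resize(s["pixels"][90:230,160:300,::-1],(400,400),interpolation=2),cv2.resize(c["pixels"][170:270,190:290,::-1],(400,400),interpolation=2)]))
u=axis(RY,np.radians(40));R=orient(u,RY,65,-1);d=R[:,1]
G=RC+np.array([-.083*np.cos(RY),-.083*np.sin(RY),.034])+u*.175
T=G+d*.0095
cmd(T+[0,0,.17],R)
o=T+[0,0,.17]; print("pred tip px side",proj(s,G+[0,0,.17]-.175*u),"top",proj(c,G+[0,0,.17]-.175*u), (G+[0,0,.17]-.175*u))
E
```

```text
t 5.65 q [ 0.689 -0.018 -0.527  1.725 -0.068  1.175 -1.343] p [ 0.544  -0.1098  0.3076] F [ 0.6 -0.  -1.2] w 0.289
x [-0.965 -0.047 -0.26 ] y [ 0.259  0.012 -0.966] z [ 0.049 -0.999  0.   ]
shift [0.0015, 0.0001, 0.0007] turn [0.0008, 0.0017, -0.0017] deg 0.1 dist 0.002
pred tip px side [194.49430364 165.0450711 ] top [236.08272947 261.69053271] [ 0.40638544 -0.11676513  0.204     ]
```

View pics/s4.png

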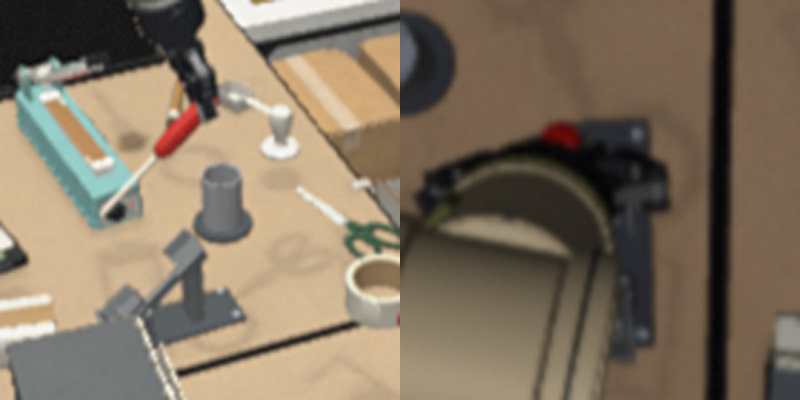

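```bash
python3 - <<'E'
from h import *
s=dict(np.load("s4.npz"));c=dict(np.load("t4.npz"))
u=axis(RY,np.radians(40))
G=RC+np.array([-.083*np.cos(RY),-.083*np.sin(RY),.034])+u*.175
from workcell import get_obs
o=get_obs();R=orient(u,RY,65,-1);d=R[:,1]
g=np.array(o["position"])-.0095*d
for nm,k in(("tip",-.175),("ferr",-.077),("butt",.021)): print(nm,proj(s,g+k*u).round(1),proj(c,g+k*u).round(1))
hsv=cv2.cvtColor(s["pixels"],cv2.COLOR_RGB2HSV).astype(int);m=((hsv[...,0]<10)|(hsv[...,0]>170))&(hsv[...,1]>140);m[:, :205]=0;m[:115]=0;m[150:]=0;m[:,240:]=0
v,uu=np.nonzero(m);p=np.c_[uu,v].astype(float);ct=p.mean(0);w=np.linalg.svd(p-ct)[2][0];k=(p-ct)@w
print("red",len(p),ct,ct+w*k.min(),ct+w*k.max(),"dir",w)
hsv=cv2.cvtColor(c["pixels"],cv2.COLOR_RGB2HSV).astype(int);m=((hsv[...,0]<10)|(hsv[...,0]>170))&(hsv[...,1]>140);m=m[195:215,215:245];v,uu=np.nonzero(m);print("top red",uu.min()+215,uu.max()+215,uu.mean()+215,v.min()+195,v.max()+195)
cv2.imwrite("pics/s4b.png",cv2.resize(s["pixels"][110:180,185:250,::-1],None,fx=8,fy=8,interpolation=2))
E
```

```text
tip [194.8 164.7] [235.8 261.2]
ferr [214.7 143.8] [232.7 233.3]
butt [235.1 122.4] [229.2 201.7]
red 130 [221.81538462 135.74615385] [233.585792   122.72193458] [214.64558197 143.67970098] dir [-0.67049317  0.7419157 ]
top red 225 234 229.96491228070175 200 207
```

View pics/s4b.png

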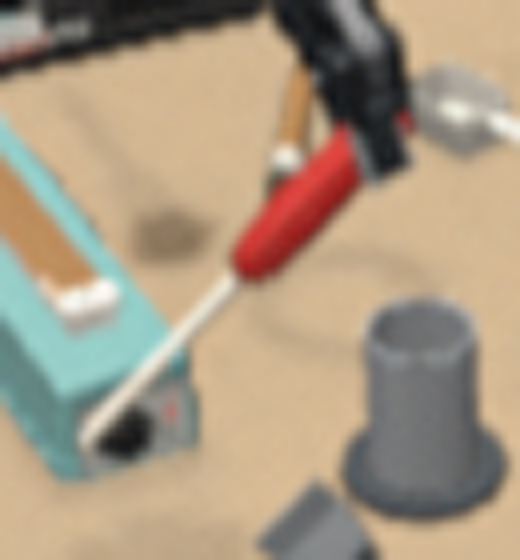

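```bash
cat >> h.py <<'E'
U=axis(RY,np.radians(40)); N=np.array([-np.sin(np.radians(40))*np.cos(RY),-np.sin(np.radians(40))*np.sin(RY),np.cos(np.radians(40))])
TIP=RC+np.array([-.083*np.cos(RY),-.083*np.sin(RY),.034])
R1=orient(U,RY,65,-1); T1=TIP+U*.175+R1[:,1]*.0095
E
python3 - <<'E'
from h import *
cmd(T1+.004*U+.06*N,R1)
cmd(T1+.004*U+.035*N,R1)
E
```

```text
shift [0.0674, 0.1082, 0.0006] turn [0.0008, 0.0017, -0.0017] deg 0.1 dist 0.127
shift [0.0569, 0.1308, 0.0007] turn [0.0008, 0.0017, -0.0017] deg 0.1 dist 0.143
```

>>> send_rows([
  [10,0.022,0.036,0,0,0.002,-0.002],
  [10,0.045,0.072,0,0,0.002,-0.002],
  [10,0.067,0.108,0.001,0,0.002,-0.002],
  [10,0.057,0.131,0.001,0,0.002,-0.002],
  [10,0.057,0.131,0.001,0,0.002,-0.002],
  [10,0.057,0.131,0.001,0,0.002,-0.002],
  [10,0.057,0.131,0.001,0,0.002,-0.002],
])

```text
clock: 6.33
position: [0.5244, -0.112, 0.1686]
ee_rot: [0.078, 0.703, -0.698, 0.109]
ft_force: [1.1, -0.3, 0.6]
grip_width: 0.296
```

```bash
python3 - <<'E'
from h import *
st()
s=cam("side");c=cam("top");np.savez("s5.npz",**s)
cv2.imwrite("pics/s5.png",cv2.resize(s["pixels"][140:215,180:255,::-1],(600,600),interpolation=2))
from workcell import get_obs
g=np.array(get_obs()["position"])-.0095*R1[:,1]
for nm,k in(("tip",-.175),("ferr",-.077),("butt",.021)): print(nm,((proj(s,g+k*U)-[180,140]+.5)*8).round(1))
for nm,k in(("rtip",0),("rferr",.098),("rbutt",.196)): print(nm,((proj(s,TIP+k*U)-[180,140]+.5)*8).round(1))
cmd(T1+.004*U+.008*N,R1);cmd(T1+.004*U+.001*N,R1)
E
```

```text
t 6.33 q [ 0.691  0.037 -0.535  1.974 -0.045  0.877 -1.345] p [ 0.5244 -0.112   0.1686] F [ 1.1 -0.3  0.6] w 0.296
x [-0.964 -0.042 -0.262] y [ 0.262  0.012 -0.965] z [ 0.043 -0.999 -0.001]
tip [107.  465.7]
ferr [258.3 309.2]
butt [412.6 149.5]
rtip [151.4 505.9]
rferr [300.6 352.3]
rbutt [452.7 195.7]
shift [-0.0097, 0.0265, -0.001] turn [-0.0007, -0.0028, -0.0041] deg 0.3 dist 0.028
shift [-0.0126, 0.0328, -0.001] turn [-0.0007, -0.0028, -0.0041] deg 0.3 dist 0.035
```

View pics/s5.png

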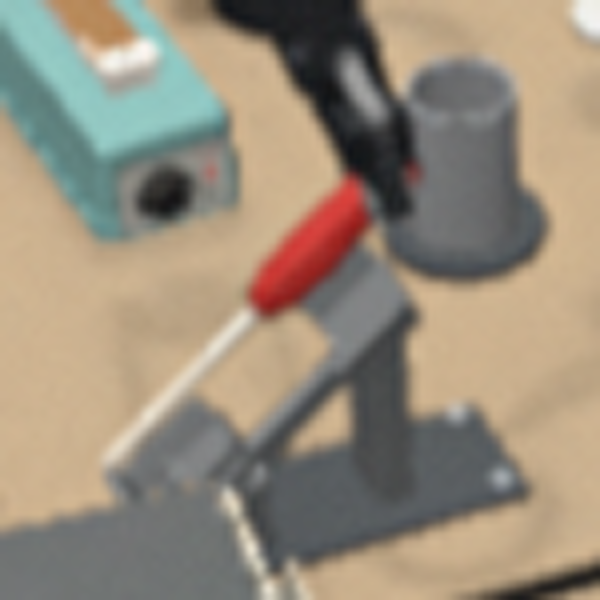

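The blade tip is at (108,463), within a few crop pixels (8× scale) of prediction, and the driver hangs parallel above the rest. Lowering normal to the slope.

>>> send_rows([
  [10,-0.005,0.013,-0.001,0,-0.003,-0.004],
  [10,-0.01,0.026,-0.001,0,-0.003,-0.004],
  [10,-0.01,0.026,-0.001,0,-0.003,-0.004],
  [10,-0.01,0.026,-0.001,0,-0.003,-0.004],
])

```text
clock: 6.77
position: [0.5398, -0.1104, 0.1451]
ee_rot: [0.076, 0.703, -0.699, 0.107]
ft_force: [0.0, 1.1, -0.1]
grip_width: 0.297
```

```bash
python3 - <<'E'
from h import *
st()
cmd(T1+.004*U+.008*N,R1);cmd(T1+.004*U+.000*N,R1)
E
```

```text
t 6.77 q [ 0.67   0.103 -0.54   1.963  0.008  0.835 -1.392] p [ 0.5398 -0.1104  0.1451] F [ 0.   1.1 -0.1] w 0.297
x [-0.966 -0.044 -0.257] y [ 0.256  0.012 -0.967] z [ 0.045 -0.999 -0.   ]
shift [-0.001, -0.0007, 0.0003] turn [0.0004, -0.0002, 0.0023] deg 0.1 dist 0.001
shift [-0.0044, 0.0066, 0.0003] turn [0.0004, -0.0002, 0.0023] deg 0.1 dist 0.008
```

>>> send_rows([
  [10,-0.001,0.002,0,0,0,0],
  [10,-0.002,0.004,0,0,0,0],
  [10,-0.004,0.006,0,0,0,0],
  [10,-0.004,0.006,0,0,0,0],
])

```text
clock: 7.1
position: [0.5451, -0.1103, 0.1397]
ee_rot: [0.076, 0.703, -0.699, 0.107]
ft_force: [-0.6, -1.1, 2.6]
grip_width: 0.292
```

```bash
python3 - <<'E'
from h import *
st()
cmd(T1+.004*U+.000*N,R1);cmd(T1-.004*U+.000*N,R1)
s=cam("side")
cv2.imwrite("pics/s6.png",cv2.resize(s["pixels"][140:215,180:255,::-1],(600,600),interpolation=2))
E
```

```text
t 7.1 q [ 0.663  0.122 -0.54   1.957  0.023  0.825 -1.406] p [ 0.5451 -0.1103  0.1397] F [-0.6 -1.1  2.6] w 0.292
x [-0.966 -0.043 -0.256] y [ 0.256  0.012 -0.967] z [ 0.045 -0.999 -0.   ]
shift [-0.0008, -0.0, 0.0002] turn [0.0001, -0.0008, 0.0029] deg 0.2 dist 0.001
shift [0.0065, 0.0034, 0.0002] turn [0.0001, -0.0008, 0.0029] deg 0.2 dist 0.007
```

View pics/s6.png

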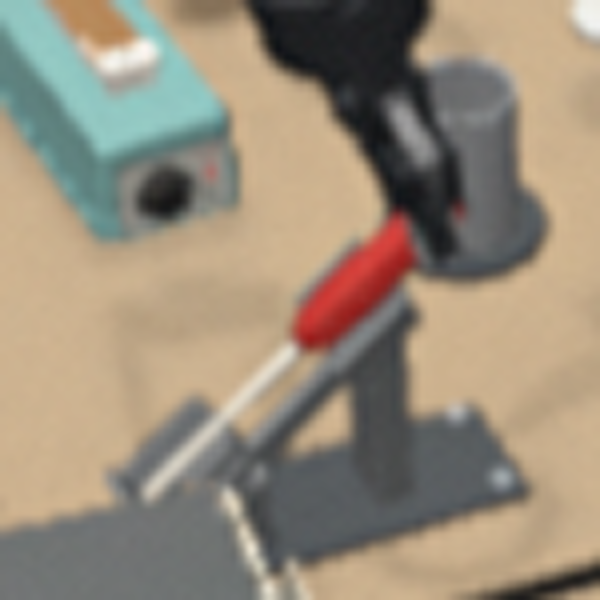

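The handle lies between the saddle cheeks and the blade in the trough, with light contact at 2.6 N. Easing it down-slope to the stop.

>>> send_rows([
  [10,0.003,0.001,0,0,0,0],
  [10,0.005,0.003,0,0,0,0],
  [10,0.007,0.004,0,0,0,0],
  [10,0.009,0.005,0,0,0,0],
])

```text
clock: 7.48
position: [0.5431, -0.1105, 0.137]
ee_rot: [0.08, 0.702, -0.699, 0.112]
ft_force: [16.4, 3.2, 18.1]
grip_width: 0.296
```

```bash
python3 - <<'E'
from h import *
st()
cmd(T1-.006*U+.000*N,R1)
from workcell import get_obs
F=np.array(get_obs()["ft_force"]);print("along U",F@U,"N",F@N)
E
```

```text
t 7.48 q [ 0.668  0.113 -0.541  1.975  0.015  0.801 -1.397] p [ 0.5431 -0.1105  0.137 ] F [16.4  3.2 18.1] w 0.296
x [-0.962 -0.044 -0.269] y [ 0.269  0.011 -0.963] z [ 0.045 -0.999  0.002]
shift [0.0057, 0.002, 0.0001] turn [-0.0017, 0.0002, -0.0106] deg 0.6 dist 0.006
along U 24.287488377071003 N 3.233684172403208
```

It met the end stop after about 3 mm (24 N along the slope). Relaxing that load, then opening.

>>> send_rows([
  [10,-0.004,-0.002,0,0,0,0],
  [50,-0.004,-0.002,0,0,0,0],
  [75,-0.004,-0.002,0,0,0,0],
  [75,-0.004,-0.002,0,0,0,0],
  [75,-0.004,-0.002,0,0,0,0],
  [75,-0.004,-0.002,0,0,0,0],
  [75,-0.004,-0.002,0,0,0,0],
])

```text
clock: 8.07
position: [0.5406, -0.1104, 0.1349]
ee_rot: [0.075, 0.703, -0.699, 0.107]
ft_force: [0.4, 0.0, -0.2]
grip_width: 0.75
```

```bash
python3 - <<'E'
from h import *
st()
E
```

```text
t 8.07 q [ 0.666  0.119 -0.54   1.971  0.02   0.814 -1.401] p [ 0.5406 -0.1104  0.1349] F [ 0.4  0.  -0.2] w 0.75
x [-0.966 -0.043 -0.256] y [ 0.255  0.012 -0.967] z [ 0.045 -0.999 -0.001]
```

Retracting along the tool axis to look.

>>> send_rows([
  [75,0,-0.04,0,0,0,0],
  [75,0,-0.08,0,0,0,0],
  [75,0,-0.12,0,0,0,0],
  [75,0,-0.12,0,0,0,0],
  [75,0,-0.12,0,0,0,0],
])

```text
clock: 8.48
position: [0.511, -0.1123, 0.2536]
ee_rot: [0.077, 0.702, -0.699, 0.108]
ft_force: [-0.1, 0.3, -1.6]
grip_width: 0.751
```

```bash
python3 - <<'E'
from h import *
st()
s=cam("side");c=cam("top");np.savez("s7.npz",**s);np.savez("t7.npz",**c)
cv2.imwrite("pics/s7.png",cv2.resize(s["pixels"][140:215,180:255,::-1],(600,600),interpolation=2))
hsv=cv2.cvtColor(s["pixels"],cv2.COLOR_RGB2HSV).astype(int);m=((hsv[...,0]<10)|(hsv[...,0]>170))&(hsv[...,1]>140);m[:,:205]=0;m[:140]=0;m[200:]=0;m[:,245:]=0
v,uu=np.nonzero(m);p=np.c_[uu,v].astype(float);ct=p.mean(0);w=np.linalg.svd(p-ct)[2][0];k=(p-ct)@w
print("red",len(p),ct,ct+w*(k.min()-.5),ct+w*(k.max()+.5))
for nm,k in(("rferr",.098),("rmid",.147),("rbutt",.196)): print(nm,proj(s,TIP+k*U).round(1))
R2=orient(U,RY,28,-1);G2=TIP+U*.178
print(R2[:,1]);T2=G2+R2[:,1]*.019
cmd(T2-.13*R2[:,1],R2)
E
```

```text
t 8.48 q [ 0.719 -0.071 -0.524  1.883 -0.108  1.066 -1.295] p [ 0.511  -0.1123  0.2536] F [-0.1  0.3 -1.6] w 0.751
x [-0.965 -0.043 -0.26 ] y [ 0.26   0.01  -0.966] z [ 0.044 -0.999  0.002]
red 152 [226.32894737 173.49342105] [235.42529935 164.68748463] [216.40314698 183.10232443]
rferr [217.1 183.5]
rmid [226.5 173.8]
rbutt [236.1 164. ]
[-0.37422096 -0.01699327 -0.92718385]
shift [-0.0721, 0.0181, 0.0002] turn [0.0006, -0.0008, -0.642] deg 36.8 dist 0.074
```

View pics/s7.png

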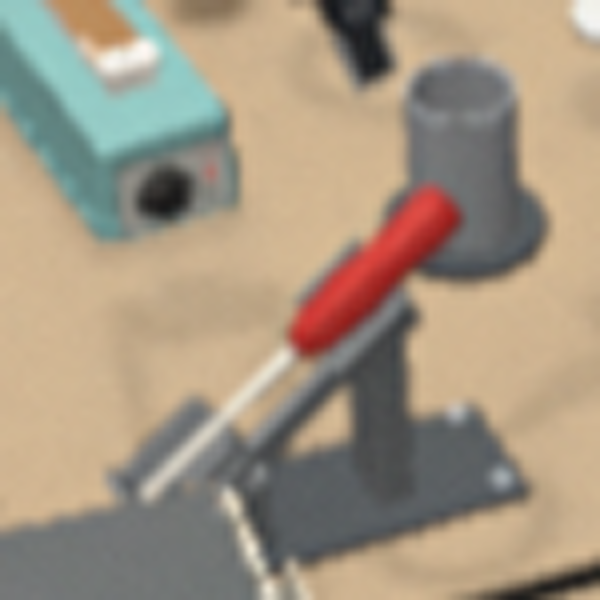

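The driver lies in the rest. The red centre at (226.3,173.5) agrees with the predicted (226.5,173.8), and the gripper is clear. Re-gripping from the new angle.

>>> send_rows([
  [75,-0.072,0.018,0,0,0,-0.642],
  [75,-0.072,0.018,0,0,0,-0.642],
  [75,-0.072,0.018,0,0,0,-0.642],
  [75,-0.072,0.018,0,0,0,-0.642],
  [75,-0.072,0.018,0,0,0,-0.642],
  [75,-0.072,0.018,0,0,0,-0.642],
  [75,-0.072,0.018,0,0,0,-0.642],
  [75,-0.072,0.018,0,0,0,-0.642],
])

```text
clock: 9.25
position: [0.5847, -0.1073, 0.2475]
ee_rot: [0.153, -0.692, 0.696, 0.12]
ft_force: [-0.4, 0.4, 0.6]
grip_width: 0.75
```

```bash
cat >> h.py <<'E'
R2=orient(U,RY,28,-1);G2=TIP+U*.178;T2=G2+R2[:,1]*.020
E
python3 - <<'E'
from h import *
st()
cmd(T2-.13*R2[:,1],R2);cmd(T2-.05*R2[:,1],R2)
E
```

```text
t 9.25 q [ 0.401  0.61  -0.535  1.144  0.28   1.849 -1.609] p [ 0.5847 -0.1073  0.2475] F [-0.4  0.4  0.6] w 0.75
x [-0.924 -0.045  0.379] y [-0.379 -0.014 -0.925] z [ 0.047 -0.999 -0.004]
shift [0.002, -0.0023, 0.0013] turn [0.0028, 0.0025, 0.0047] deg 0.3 dist 0.003
shift [0.0016, 0.0777, 0.0015] turn [0.0028, 0.0025, 0.0047] deg 0.3 dist 0.078
```

>>> send_rows([
  [75,0.002,0.03,0.001,0.003,0.003,0.005],
  [75,0.002,0.06,0.001,0.003,0.003,0.005],
  [75,0.002,0.078,0.001,0.003,0.003,0.005],
  [75,0.002,0.078,0.001,0.003,0.003,0.005],
  [75,0.002,0.078,0.001,0.003,0.003,0.005],
])

```text
clock: 9.67
position: [0.5528, -0.1113, 0.1817]
ee_rot: [0.147, -0.69, 0.699, 0.118]
ft_force: [0.7, 0.3, -0.1]
grip_width: 0.749
```

```bash
python3 - <<'E'
from h import *
st()
cmd(T2,R2)
s=cam("side");c=cam("top")
cv2.imwrite("pics/s8.png",np.hstack([cv2.resize(s["pixels"][130:205,185:260,::-1],(400,400),interpolation=2),cv2.resize(c["pixels"][170:270,190:290,::-1],(400,400),interpolation=2)]))
E
```

```text
t 9.67 q [ 0.454  0.569 -0.54   1.346  0.277  1.681 -1.621] p [ 0.5528 -0.1113  0.1817] F [ 0.7  0.3 -0.1] w 0.749
x [-0.929 -0.038  0.368] y [-0.367 -0.02  -0.93 ] z [ 0.043 -0.999  0.004]
shift [-0.0026, 0.0547, -0.0014] turn [-0.003, -0.0042, -0.0076] deg 0.5 dist 0.055
```

View pics/s8.png

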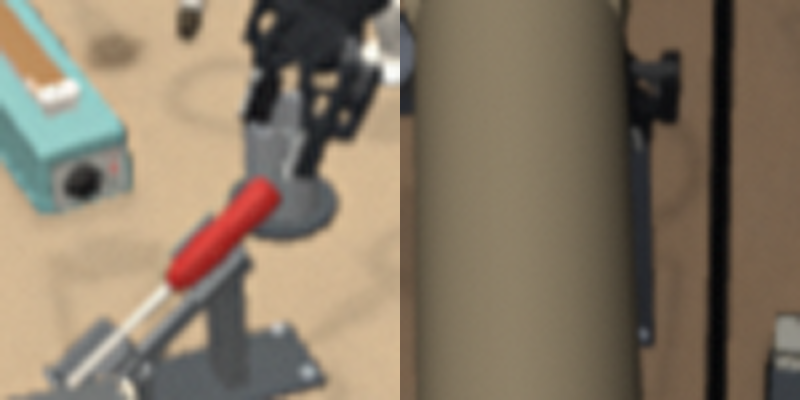

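The two fingers (side crop (262,95) and (310,155)) sit either side of the butt at (265,190). Going in, then closing.

>>> send_rows([
  [75,-0.001,0.02,-0.001,-0.003,-0.004,-0.007],
  [75,-0.003,0.04,-0.001,-0.003,-0.004,-0.007],
  [75,-0.003,0.055,-0.001,-0.003,-0.004,-0.007],
  [75,-0.003,0.055,-0.001,-0.003,-0.004,-0.007],
  [75,-0.003,0.055,-0.001,-0.003,-0.004,-0.007],
])

```text
clock: 10.18
position: [0.5365, -0.1108, 0.1296]
ee_rot: [0.151, -0.691, 0.697, 0.119]
ft_force: [-0.0, -0.2, 0.7]
grip_width: 0.756
```

```bash
python3 - <<'E'
from h import *
st()
cmd(T2,R2)
s=cam("side")
cv2.imwrite("pics/s9.png",cv2.resize(s["pixels"][130:205,185:260,::-1],(600,600),interpolation=2))
E
```

```text
t 10.18 q [ 0.469  0.585 -0.538  1.442  0.285  1.582 -1.629] p [ 0.5365 -0.1108  0.1296] F [-0.  -0.2  0.7] w 0.756
x [-0.926 -0.043  0.374] y [-0.374 -0.016 -0.927] z [ 0.046 -0.999 -0.001]
shift [0.0014, 0.0003, 0.0001] turn [0.0005, 0.0005, -0.0003] deg 0.0 dist 0.001
```

View pics/s9.png

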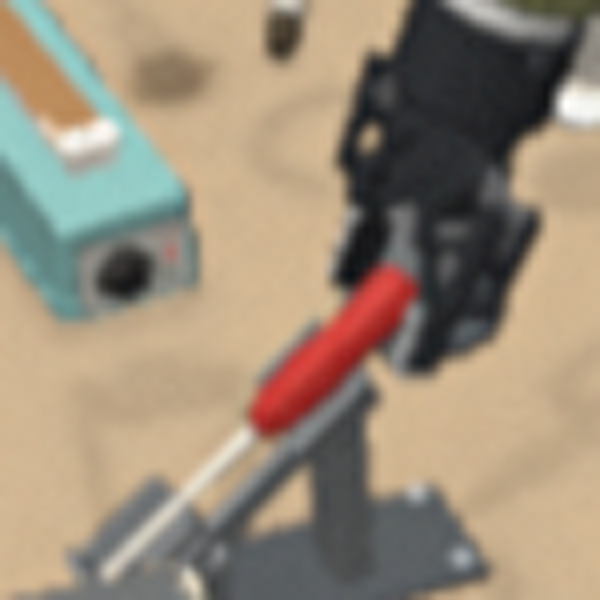

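The pads straddle the free end of the handle, clear of the saddle. Closing.

>>> send_rows([
  [60,0.001,0,0,0,0,0],
  [45,0.001,0,0,0,0,0],
  [35,0.001,0,0,0,0,0],
  [10,0.001,0,0,0,0,0],
  [10,0.001,0,0,0,0,0],
  [10,0.001,0,0,0,0,0],
  [10,0.001,0,0,0,0,0],
  [10,0.001,0,0,0,0,0],
], squeeze=50)

```text
clock: 10.9
position: [0.5354, -0.1108, 0.1295]
ee_rot: [0.151, -0.691, 0.697, 0.119]
ft_force: [2.2, -1.0, 6.2]
grip_width: 0.297
```

```bash
python3 - <<'E'
from h import *
st()
# lift normal to slope 80mm
from workcell import get_obs
o=get_obs();p=np.array(o["position"]);R=Ro.from_quat(o["ee_rot"]).as_matrix()
cmd(p+.06*N,R);cmd(p+.06*N+[0,0,.12],R)
E
```

```text
t 10.9 q [ 0.47   0.583 -0.539  1.445  0.284  1.581 -1.628] p [ 0.5354 -0.1108  0.1295] F [ 2.2 -1.   6.2] w 0.297
x [-0.926 -0.043  0.374] y [-0.374 -0.017 -0.927] z [ 0.046 -0.999 -0.001]
shift [0.053, -0.0282, -0.0] turn [-0.0, -0.0, -0.0] deg 0.0 dist 0.06
shift [0.0979, -0.1394, -0.0001] turn [-0.0, -0.0, -0.0] deg 0.0 dist 0.17
```

>>> send_rows([
  [10,0.018,-0.009,0,0,0,0],
  [10,0.036,-0.019,0,0,0,0],
  [10,0.053,-0.028,0,0,0,0],
  [10,0.068,-0.065,0,0,0,0],
  [10,0.083,-0.102,0,0,0,0],
  [10,0.098,-0.139,0,0,0,0],
  [10,0.098,-0.139,0,0,0,0],
  [10,0.098,-0.139,0,0,0,0],
])

```text
clock: 11.57
position: [0.4972, -0.1126, 0.2964]
ee_rot: [0.15, -0.691, 0.697, 0.118]
ft_force: [0.9, 0.0, -1.1]
grip_width: 0.3
```

```bash
cat >> h.py <<'E'
PH=np.radians(5.0)
R3=orient(np.array([0,0,1.])+1e-9,PH,28,-1)
# upright heading: use explicit
def up(head,alpha):
    a=np.radians(alpha);h=np.array([np.cos(head),np.sin(head),0]);u=np.array([0,0,1.])
    d=-u*np.cos(a)+h*np.sin(a); z=-np.cross(u,h); return np.c_[np.cross(d,z),d,z]
E
python3 - <<'E'
from h import *
st()
s=cam("side");c=cam("top");np.savez("s10.npz",**s);np.savez("t10.npz",**c)
cv2.imwrite("pics/s10.png",np.hstack([cv2.resize(s["pixels"][...,::-1],(400,300),interpolation=2),cv2.resize(c["pixels"][...,::-1],(400,300),interpolation=2)]))
R=up(PH,28);d=R[:,1];print(d,R[:,2])
# grasp axis point 20mm behind TCP, .178 above tip. hover: tip z=.14
T=POT+[0,0,.15+.178]+.020*d
print(T);cmd(T,R)
E
```

```text
t 11.57 q [ 0.516  0.39  -0.568  1.349  0.209  1.843 -1.565] p [ 0.4972 -0.1126  0.2964] F [ 0.9  0.  -1.1] w 0.3
x [-0.927 -0.042  0.372] y [-0.372 -0.017 -0.928] z [ 0.046 -0.999  0.   ]
[ 0.46768508  0.04091714 -0.88294759] [ 0.08715574 -0.9961947  -0.        ]
[0.6313537  0.05481834 0.31034105]
shift [-0.126, -0.0692, -0.1613] turn [-0.0012, -0.043, 0.8748] deg 50.2 dist 0.216
```

View pics/s10.png

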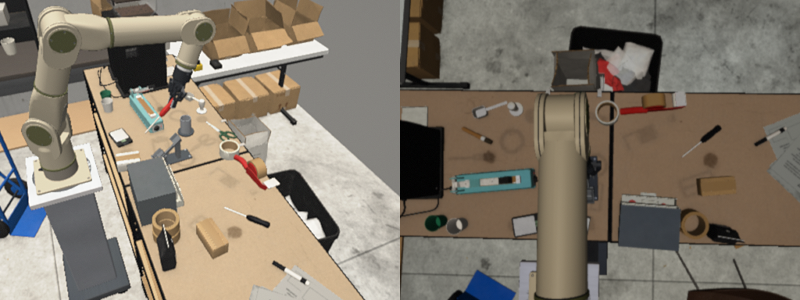

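The driver is held off the rest. Turning upright and moving over the pot.

>>> send_rows([
  [10,0.01,-0.04,0,0,-0.01,0.12],
  [10,-0.02,-0.06,-0.03,0,-0.02,0.24],
  [10,-0.06,-0.07,-0.07,0,-0.03,0.36],
  [10,-0.1,-0.07,-0.11,0,-0.043,0.48],
  [10,-0.126,-0.069,-0.14,0,-0.043,0.6],
  [10,-0.126,-0.069,-0.161,-0.001,-0.043,0.72],
  [10,-0.126,-0.069,-0.161,-0.001,-0.043,0.875],
  [10,-0.126,-0.069,-0.161,-0.001,-0.043,0.875],
  [10,-0.126,-0.069,-0.161,-0.001,-0.043,0.875],
  [10,-0.126,-0.069,-0.161,-0.001,-0.043,0.875],
])

```text
clock: 12.5
position: [0.6308, 0.0537, 0.3101]
ee_rot: [0.141, 0.693, -0.679, 0.2]
ft_force: [0.5, -0.9, -0.3]
grip_width: 0.294
```

>>> send_rows([
  [10,0,0,0,0,0,0],
  [10,0,0,0,0,0,0],
])

```text
clock: 12.67
position: [0.6322, 0.0539, 0.3113]
ee_rot: [0.141, 0.693, -0.678, 0.201]
ft_force: [0.5, 0.7, -0.2]
grip_width: 0.3
```

```bash
python3 - <<'E'
from h import *
st()
s=cam("side");c=cam("top");np.savez("s11.npz",**s);np.savez("t11.npz",**c)
cv2.imwrite("pics/s11.png",np.hstack([cv2.resize(s["pixels"][90:190,190:290,::-1],(400,400),interpolation=2),cv2.resize(c["pixels"][130:230,150:250,::-1],(400,400),interpolation=2)]))
R=up(PH,28);d=R[:,1]
T=POT+[0,0,.15+.178]+.020*d
cmd(T,R)
from workcell import get_obs
o=get_obs();g=np.array(o["position"])-.020*np.array(Ro.from_quat(o["ee_rot"]).as_matrix()[:,1])
print("pred tip crop",(proj(s,g-[0,0,.178])-[190,90]+.5)*4,"ferr",(proj(s,g-[0,0,.08])-[190,90]+.5)*4,"rim ctr",(proj(s,POT+[0,0,.09])-[190,90]+.5)*4)
E
```

```text
t 12.67 q [ 0.519  0.012 -0.695  1.751  0.062  0.894 -1.685] p [0.6322 0.0539 0.3113] F [ 0.5  0.7 -0.2] w 0.3
x [-0.88  -0.076 -0.47 ] y [ 0.468  0.041 -0.883] z [ 0.086 -0.996 -0.001]
shift [0.001, 0.0004, -0.0006] turn [0.0004, -0.0007, -0.0007] deg 0.1 dist 0.001
pred tip crop [190.97639283 192.60281323] ferr [188.47914383 103.84623232] rim ctr [191.51453188 244.48923887]
```

View pics/s11.png

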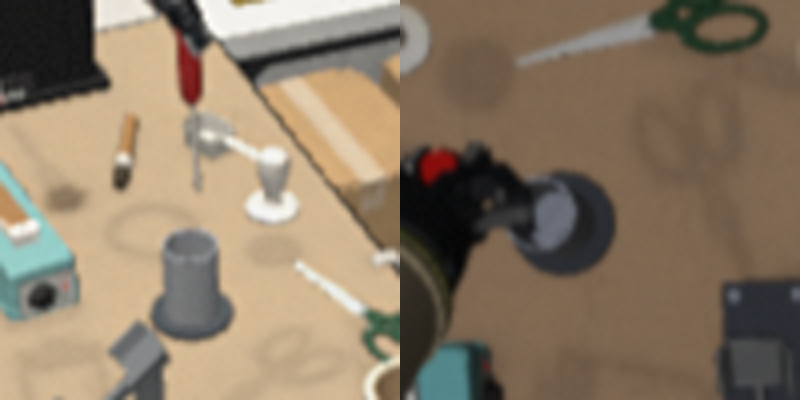

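```bash
python3 - <<'E'
from h import *
s=dict(np.load("s11.npz"));c=dict(np.load("t11.npz"))
cv2.imwrite("pics/t11b.png",cv2.resize(c["pixels"][155:205,150:210,::-1],(720,600),interpolation=2))
from workcell import get_obs
o=get_obs();g=np.array(o["position"])-.020*np.array(Ro.from_quat(o["ee_rot"]).as_matrix()[:,1])
f=lambda p:((proj(c,p)-[150,155]+.5)*12).round(0)
for k in(-.178,-.08,.018): print(k,f(g+[0,0,k]))
print("rim",f(POT+[0,0,.09]),"floor",f(POT+[0,0,.014]))
E
```

```text
-0.178 [359. 313.]
-0.08 [246. 266.]
0.018 [109. 208.]
rim [416. 341.] floor [483. 368.]
```

View pics/t11b.png

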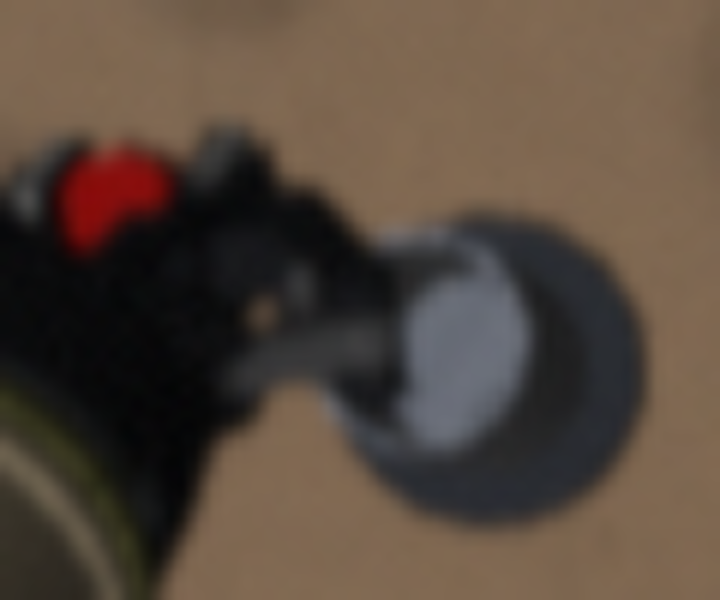

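Side crop: the tip is at (199,188), about 2 image px right of prediction, so the driver leans about 2° towards +x. The rim centre (191,244) agrees. Turning back 0.04 rad to bring the tip over the centre.

>>> send_rows([
  [10,0.001,0,0,0,0,-0.04],
  [10,0.001,0,0,0,0,-0.04],
  [10,0.001,0,0,0,0,-0.04],
  [10,0.001,0,0,0,0,-0.04],
])

```text
clock: 13.1
position: [0.6309, 0.0546, 0.3106]
ee_rot: [0.128, 0.696, -0.682, 0.188]
ft_force: [-0.1, 0.2, -0.3]
grip_width: 0.299
```

```bash
python3 - <<'E'
from h import *
st()
s=cam("side");np.savez("s12.npz",**s)
cv2.imwrite("pics/s12.png",cv2.resize(s["pixels"][100:180,205:265,::-1],(450,600),interpolation=2))
print("rim ctr",(proj(s,POT+[0,0,.09])-[205,100]+.5)*7.5)
for z in(.13,.15,.25,.35): print(z,(proj(s,POT+[0,0,z])-[205,100]+.5)*7.5)
from workcell import get_obs
o=get_obs();p=np.array(o["position"]);R=Ro.from_quat(o["ee_rot"]).as_matrix()
cmd(p-[0,0,.07],R);cmd(p-[0,0,.13],R)
E
```

```text
t 13.1 q [ 0.511  0.038 -0.7    1.719  0.081  0.946 -1.698] p [0.6309 0.0546 0.3106] F [-0.1  0.2 -0.3] w 0.299
x [-0.897 -0.078 -0.435] y [ 0.434  0.038 -0.9  ] z [ 0.087 -0.996 -0.   ]
rim ctr [246.58974727 383.41732287]
0.13 [244.77535945 319.81802567]
0.15 [243.84836766 287.32440659]
0.25 [239.00347354 117.49750527]
0.35 [233.77849326 -65.65246472]
shift [0.0305, 0.063, -0.0] turn [-0.0, -0.0, 0.0] deg 0.0 dist 0.07
shift [0.0566, 0.117, -0.0] turn [-0.0, -0.0, 0.0] deg 0.0 dist 0.13
```

View pics/s12.png

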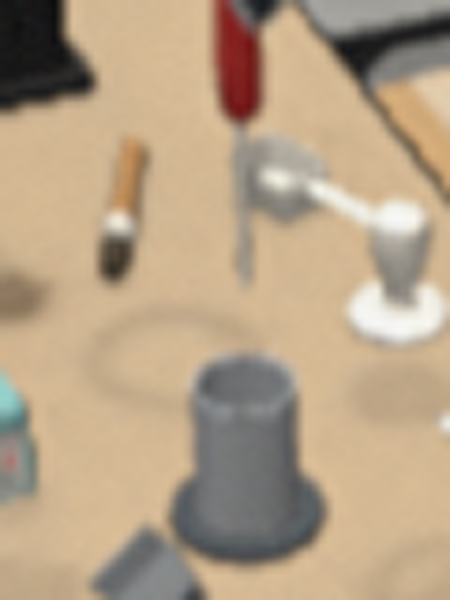

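The tip (246,284) is straight above the rim centre (245,383), and its row matches height 0.15. Descending until just inside the rim.

>>> send_rows([
  [10,0.01,0.02,0,0,0,0],
  [10,0.02,0.042,0,0,0,0],
  [10,0.031,0.063,0,0,0,0],
  [10,0.035,0.072,0,0,0,0],
  [10,0.035,0.072,0,0,0,0],
  [10,0.035,0.072,0,0,0,0],
])

```text
clock: 13.65
position: [0.6307, 0.0546, 0.2313]
ee_rot: [0.128, 0.695, -0.682, 0.188]
ft_force: [1.0, 1.4, -0.5]
grip_width: 0.299
```

```bash
python3 - <<'E'
from h import *
st()
s=cam("side");c=cam("top")
cv2.imwrite("pics/s13.png",np.hstack([cv2.resize(s["pixels"][100:180,205:265,::-1],(450,600),interpolation=2),cv2.resize(c["pixels"][160:210,165:195,::-1],(350,600),interpolation=2)]))
from workcell import get_obs
o=get_obs();p=np.array(o["position"]);R=Ro.from_quat(o["ee_rot"]).as_matrix()
cmd([.631,.0545,.183],R)
E
```

```text
t 13.65 q [ 0.494  0.094 -0.702  1.839  0.151  0.787 -1.758] p [0.6307 0.0546 0.2313] F [ 1.   1.4 -0.5] w 0.299
x [-0.897 -0.079 -0.435] y [ 0.434  0.038 -0.9  ] z [ 0.087 -0.996  0.   ]
shift [0.022, 0.0445, 0.0001] turn [0.0, -0.0, 0.0] deg 0.0 dist 0.05
```

View pics/s13.png

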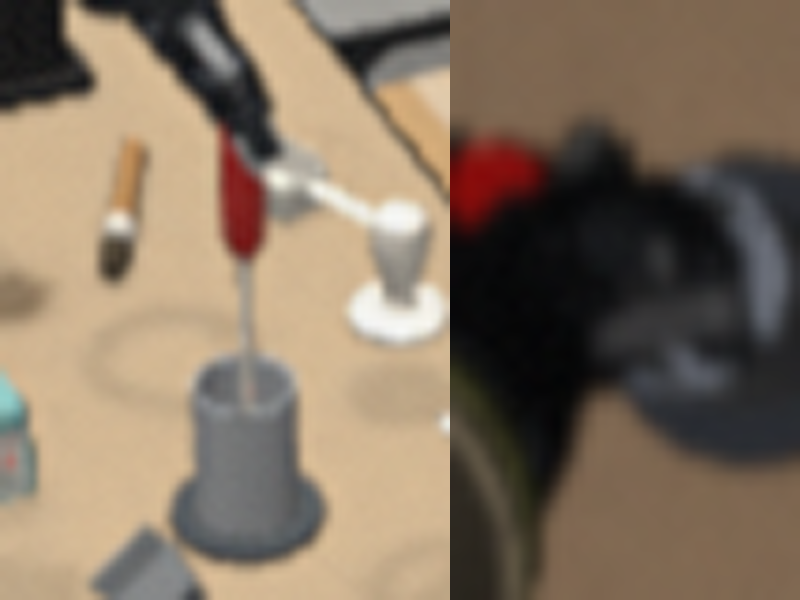

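The blade is in the mouth of the pot, visible down to the front lip at (250,408). Continuing down.

>>> send_rows([
  [10,0.006,0.013,0,0,0,0],
  [10,0.012,0.026,0,0,0,0],
  [10,0.018,0.037,0,0,0,0],
  [10,0.022,0.0445,0,0,0,0],
  [10,0.022,0.0445,0,0,0,0],
  [10,0.022,0.0445,0,0,0,0],
])

```text
clock: 14.25
position: [0.6301, 0.0545, 0.1813]
ee_rot: [0.127, 0.695, -0.682, 0.188]
ft_force: [1.1, 0.0, 0.5]
grip_width: 0.296
```

```bash
python3 - <<'E'
from h import *
st()
s=cam("side")
cv2.imwrite("pics/s14.png",cv2.resize(s["pixels"][100:180,205:265,::-1],(450,600),interpolation=2))
f=lambda p:((proj(s,p)-[205,100]+.5)*7.5).round(0)
for tip in(.014,.02,.03): print(tip,"ferrule expected",f(POT+[0,0,tip+.098]))
E
```

```text
t 14.25 q [ 0.472  0.146 -0.693  1.902  0.221  0.688 -1.818] p [0.6301 0.0545 0.1813] F [1.1 0.  0.5] w 0.296
x [-0.897 -0.079 -0.435] y [ 0.433  0.038 -0.9  ] z [ 0.087 -0.996  0.   ]
0.014 ferrule expected [246. 349.]
0.02 ferrule expected [245. 339.]
0.03 ferrule expected [245. 323.]
```

View pics/s14.png

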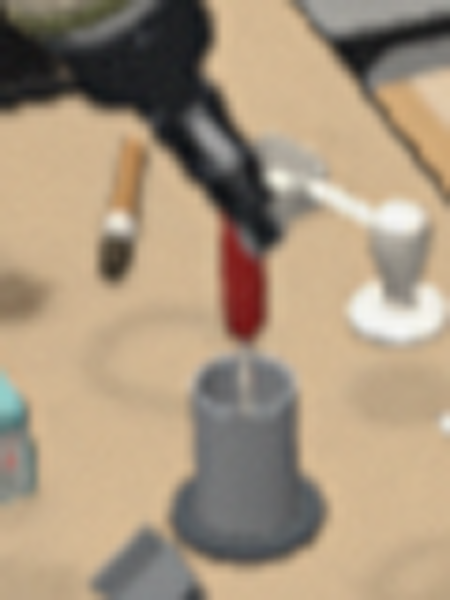

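The handle end is at row ~343, so the tip is about 5 mm above the floor. Easing down to light contact.

>>> send_rows([
  [10,0.001,0.0018,0,0,0,0],
  [10,0.002,0.0036,0,0,0,0],
  [10,0.002,0.0045,0,0,0,0],
  [10,0.002,0.0045,0,0,0,0],
])

```text
clock: 14.63
position: [0.6302, 0.0544, 0.1761]
ee_rot: [0.128, 0.695, -0.682, 0.188]
ft_force: [-0.1, -0.4, -0.2]
grip_width: 0.298
```

```bash
python3 - <<'E'
from h import *
st()
E
```

```text
t 14.63 q [ 0.469  0.153 -0.691  1.908  0.231  0.678 -1.826] p [0.6302 0.0544 0.1761] F [-0.1 -0.4 -0.2] w 0.298
x [-0.897 -0.079 -0.435] y [ 0.433  0.038 -0.9  ] z [ 0.087 -0.996  0.   ]
```

>>> send_rows([
  [10,0.0005,0.0008,0,0,0,0],
  [10,0.001,0.0016,0,0,0,0],
  [10,0.001,0.002,0,0,0,0],
  [10,0.001,0.002,0,0,0,0],
])

```text
clock: 14.97
position: [0.6312, 0.0546, 0.1755]
ee_rot: [0.128, 0.695, -0.682, 0.189]
ft_force: [-2.4, -1.0, 8.3]
grip_width: 0.297
```

```bash
python3 - <<'E'
from h import *
st()
s=cam("side")
cv2.imwrite("pics/s15.png",cv2.resize(s["pixels"][100:180,205:265,::-1],(450,600),interpolation=2))
E
```

```text
t 14.97 q [ 0.468  0.154 -0.691  1.909  0.234  0.674 -1.829] p [0.6312 0.0546 0.1755] F [-2.4 -1.   8.3] w 0.297
x [-0.896 -0.079 -0.437] y [ 0.436  0.038 -0.899] z [ 0.087 -0.996  0.001]
```

View pics/s15.png

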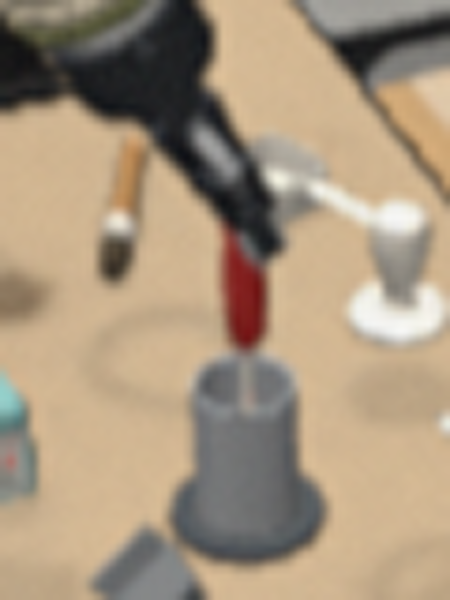

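Contact of 8 N at the floor, with the handle end at row 350 (tip height 0.014 expected 349). I will lean the driver gently away from the gripper, just short of the rim, so that release is quiet.

```bash
python3 - <<'E'
from h import *
from workcell import get_obs
o=get_obs();p=np.array(o["position"]);R=Ro.from_quat(o["ee_rot"]).as_matrix()
g=p-.020*R[:,1];tip=g-[0,0,.178];print(tip)
h=np.array([np.cos(PH),np.sin(PH),0]);a=np.cross([0,0,1],h)
for t in(5,9,13):
    Q=Ro.from_rotvec(a*np.radians(t)).as_matrix()
    cmd(tip+[0,0,.002]+Q@(p-tip),Q@R)
E
```

```text
[0.6224318  0.05390258 0.01548535]
shift [-0.0128, 0.0055, 0.0] turn [-0.0, -0.0, -0.0873] deg 5.0 dist 0.014
shift [-0.0218, 0.0121, 0.0] turn [-0.0001, -0.0001, -0.1571] deg 9.0 dist 0.025
shift [-0.0304, 0.0193, 0.0] turn [-0.0001, -0.0001, -0.2269] deg 13.0 dist 0.036
```

>>> send_rows([
  [10,-0.006,0.001,0,0,0,-0.04],
  [10,-0.013,0.005,0,0,0,-0.087],
  [10,-0.017,0.008,0,0,0,-0.12],
  [10,-0.022,0.012,0,0,0,-0.157],
  [10,-0.026,0.0155,0,0,0,-0.192],
  [10,-0.03,0.019,0,0,0,-0.227],
  [10,-0.03,0.019,0,0,0,-0.227],
  [10,-0.03,0.019,0,0,0,-0.227],
])

```text
clock: 15.68
position: [0.6661, 0.0576, 0.17]
ee_rot: [0.049, 0.705, -0.698, 0.11]
ft_force: [2.0, -0.7, 2.0]
grip_width: 0.299
```

```bash
python3 - <<'E'
from h import *
st()
s=cam("side")
cv2.imwrite("pics/s16.png",cv2.resize(s["pixels"][100:180,205:265,::-1],(450,600),interpolation=2))
E
```

```text
t 15.68 q [ 0.365  0.383 -0.657  1.614  0.31   1.012 -1.851] p [0.6661 0.0576 0.17  ] F [ 2.  -0.7  2. ] w 0.299
x [-0.971 -0.085 -0.223] y [ 0.222  0.02  -0.975] z [ 0.087 -0.996 -0.   ]
```

View pics/s16.png

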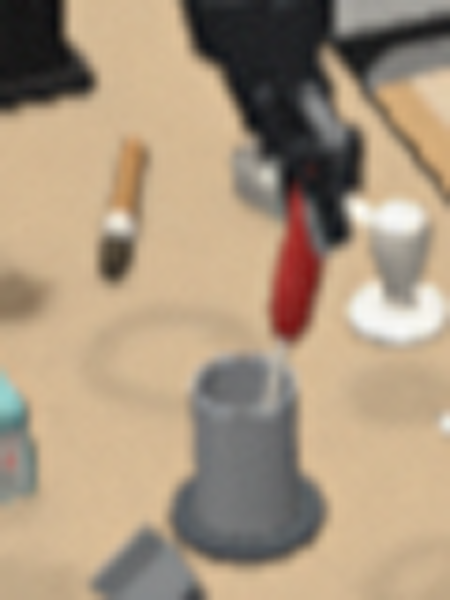

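The driver leans short of the rim with 2 N on the wrist. Releasing.

>>> send_rows([
  [35,0,0,0,0,0,0],
  [45,0,0,0,0,0,0],
  [60,0,0,0,0,0,0],
  [80,0,0,0,0,0,0],
  [80,0,0,0,0,0,0],
  [80,0,0,0,0,0,0],
])

```text
clock: 16.23
position: [0.6652, 0.0575, 0.1699]
ee_rot: [0.048, 0.705, -0.699, 0.109]
ft_force: [-0.3, 0.3, -0.4]
grip_width: 0.8
```

```bash
python3 - <<'E'
from h import *
st()
s=cam("side");c=cam("top")
cv2.imwrite("pics/s17.png",np.hstack([cv2.resize(s["pixels"][100:180,205:265,::-1],(400,533),interpolation=2),cv2.resize(c["pixels"][130:210,150:210,::-1],(400,533),interpolation=2)]))
E
```

```text
t 16.23 q [ 0.365  0.382 -0.657  1.615  0.31   1.013 -1.851] p [0.6652 0.0575 0.1699] F [-0.3  0.3 -0.4] w 0.8
x [-0.971 -0.085 -0.221] y [ 0.22   0.019 -0.975] z [ 0.087 -0.996  0.   ]
```

View pics/s17.png

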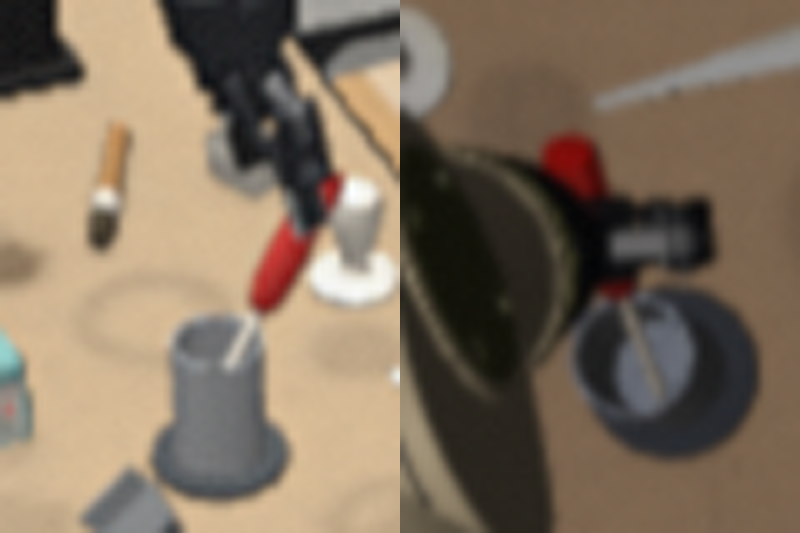

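The driver is free and leans on the far rim, away from the gripper, with its blade in the pot. Retracting.

>>> send_rows([
  [80,0,-0.02,0,0,0,0],
  [80,0,-0.05,0,0,0,0],
  [80,0,-0.09,0,0,0,0],
  [80,0,-0.13,0,0,0,0],
  [80,0,-0.17,0,0,0,0],
  [80,0.1,-0.19,0,0,0,0],
  [80,0.14,-0.19,0,0,0,0],
  [80,0.18,-0.19,0,0,0,0],
  [80,0.18,-0.19,0,0,0,0],
  [80,0.18,-0.19,0,0,0,0],
])

```text
clock: 17.17
position: [0.4446, 0.0382, 0.3147]
ee_rot: [0.048, 0.705, -0.699, 0.109]
ft_force: [0.3, -0.7, 0.1]
grip_width: 0.8
```

```bash
python3 - <<'E'
from h import *
st()
s=cam("side");c=cam("top");np.savez("s18.npz",**s);np.savez("t18.npz",**c)
cv2.imwrite("pics/s18.png",cv2.resize(s["pixels"][100:180,205:285,::-1],(600,600),interpolation=2))
cv2.imwrite("pics/w18.png",np.hstack([cv2.resize(x["pixels"][...,::-1],(400,300),interpolation=2) for x in(s,c)]))
s0=dict(np.load("side0.npz"));d=np.abs(s0["pixels"].astype(int)-s["pixels"]).max(2)>60
k,l,stt,ce=cv2.connectedComponentsWithStats(d.astype(np.uint8))
for i in range(1,k):
    if stt[i,4]>12: print(stt[i],ce[i].round())
E
```

```text
t 17.17 q [ 0.576 -0.291 -0.62   1.898 -0.184  1.262 -1.49 ] p [0.4446 0.0382 0.3147] F [ 0.3 -0.7  0.1] w 0.8
x [-0.972 -0.085 -0.221] y [ 0.22   0.017 -0.975] z [ 0.086 -0.996  0.002]
[  25    0  160   69 2901] [120.  24.]
[  4   5  22  23 369] [15. 15.]
[   0   22   54   66 2006] [27. 52.]
[38 23 13 20 66] [45. 33.]
[ 55  31  28  11 230] [68. 36.]
[166  67  17   8  54] [174.  71.]
[  23   75  124  131 4359] [ 73. 128.]
[183  89   6   6  22] [185.  92.]
[  0  98  15  14 164] [  6. 104.]
[  0 112  18  11 117] [  9. 117.]
[242 125  15  23 146] [249. 136.]
[ 30 145   7   9  34] [ 33. 149.]
[ 21 146   9  11  54] [ 26. 150.]
[ 35 152  31  28 317] [ 48. 162.]
[ 27 159  15  26 185] [ 33. 172.]
[ 56 170  30  22 241] [ 71. 182.]
[139 171  12  10  42] [144. 175.]
[  93  179   68  131 3011] [130. 242.]
[ 88 180   4   6  13] [ 89. 182.]
[145 181  10  23 132] [150. 193.]
[ 37 187  11  13  59] [ 42. 192.]
[ 53 189   4   6  16] [ 54. 191.]
[133 198   5  11  31] [135. 203.]
[139 207  14  34 126] [147. 220.]
[254 222  11  22 140] [259. 232.]
[261 244   6  21  31] [264. 254.]
```

View pics/s18.png

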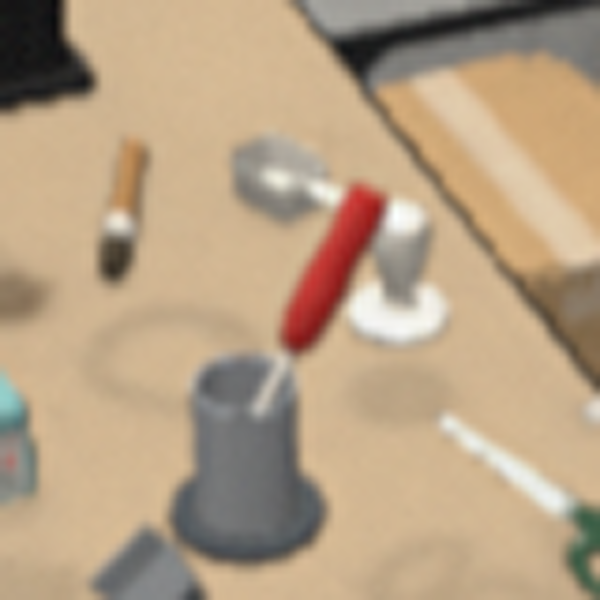

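View pics/w18.png

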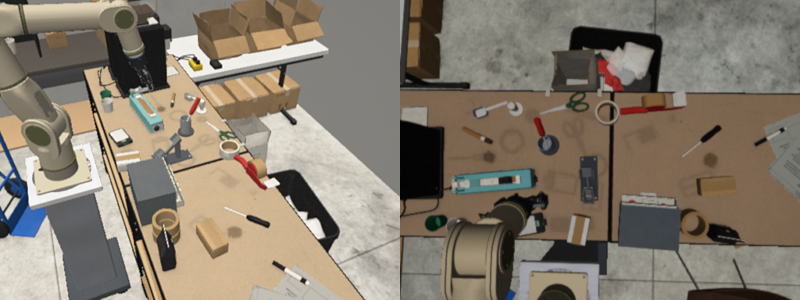

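The driver stands in the upright pot, leaning on the rim, and nothing else has changed. One hold to check stability, then I hand it in.

>>> send_rows([
  [80,0,0,0,0,0,0],
  [80,0,0,0,0,0,0],
  [80,0,0,0,0,0,0],
  [80,0,0,0,0,0,0],
  [80,0,0,0,0,0,0],
  [80,0,0,0,0,0,0],
])

```text
clock: 17.77
position: [0.4488, 0.0387, 0.3151]
ee_rot: [0.048, 0.706, -0.698, 0.109]
ft_force: [0.4, -0.2, -0.2]
grip_width: 0.797
```

```bash
python3 - <<'E'
from h import *
s=cam("side");c=cam("top")
for n,x,f,b in(("side",s,"s18.npz",(100,180,205,285)),("top",c,"t18.npz",(100,200,130,330))):
    o=dict(np.load(f));v0,v1,u0,u1=b
    print(n,(np.abs(o["pixels"].astype(int)-x["pixels"]).max(2)>40)[v0:v1,u0:u1].sum())
t0=dict(np.load("top0.npz"))
d=(np.abs(t0["pixels"].astype(int)-c["pixels"]).max(2)>60)[:,130:];k,l,stt,ce=cv2.connectedComponentsWithStats(d.astype(np.uint8))
print([ (stt[i,4],(ce[i]+[130,0]).round().tolist()) for i in range(1,k) if stt[i,4]>12])
st()
hand_in=__import__("workcell").hand_in
print(hand_in())
E
```

```text
side 0
top 0
[(np.int32(162), [178.0, 162.0]), (np.int32(192), [308.0, 208.0]), (np.int32(854), [163.0, 257.0]), (np.int32(701), [139.0, 280.0]), (np.int32(269), [152.0, 287.0]), (np.int32(1036), [137.0, 339.0])]
t 17.87 q [ 0.574 -0.279 -0.621  1.889 -0.179  1.26  -1.494] p [0.4487 0.0387 0.3152] F [-0.6  0.1 -0.1] w 0.799
x [-0.972 -0.085 -0.221] y [ 0.22   0.019 -0.975] z [ 0.087 -0.996 -0.   ]
the job is handed in; nothing more can be done
None
```

I laid the red screwdriver on the rest with its tip at the low stop and let go. I then gripped it again by the free end of the handle, turned it upright and lowered it into the pot. I handed the job in at about 17.9 s.

- **On the rest:** the tip met the stop with about 24 N along the slope. After release, the handle lay within 1 px of where it should be.
- **In the pot:** the tip touched the bottom with about 8 N. I leaned the driver away from the gripper before opening. It now leans about 28° on the far rim, with the pot upright.
- **Last checks:** the area around the pot showed no pixel change in either view over the last half second. The gripper is clear and the wrist force is about 0 N. Against the first pictures, only the driver and the arm differ, and the black screwdriver was not touched. In those final pictures the arm hides part of the left side of the bench.
- **Disagreements:** the two cameras differed by about 1–4 mm. After turning upright, the driver leaned about 2° in the grip (tip about 6 mm off), which I corrected before lowering it.

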